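# Load the rinse carousel, set its pressure and lock it

## Task

Load every square white bottle standing on the bench into the rinse carousel, one to a basket, through the funnel: turn the carousel by its posts to bring an empty basket under the funnel before each bottle is let go into it (one basket already holds a bottle, which stays in). When all are in, slide the clear guard right back off the regulator's knob, turn the knob until its white pointer is in line with the steel index tab, leaving the tab where it is, and then slide the guard fully home over the knob again. Leave the other things on the bench where they stand.

Things in the scene. Friction and masses are not known exactly. Their poses are not given: they have to be found in the camera images.
- funnel_mouth (a point): Centre of the mouth of the fixed steel funnel (loading chute) on the rinse carousel, a turntable 300 mm across whose vertical axis lies 75 mm from here along this point's +x. Mouth 168 mm above the bench, 104 mm inner diameter; outlet 60 mm inner diameter, 112 mm above the bench. A bottle let go upright, centred just above the mouth, falls into the basket beneath
- basket1 (a point): Centre of the floor of basket 1 of four on the turning tray, a quarter turn apart, each 75 mm from the axis: square, 66 mm inside, floor 20 mm and rim 70 mm above the bench; it takes one bottle only. A basket is under the funnel when this point is below the funnel's centre, within about 8 mm. At the start no basket is under it
- basket2 (a point): The same for basket 2. Half-way between each two neighbouring baskets, 135 mm from the axis, rises an upright round steel post of 14 mm diameter, top 158 mm above the bench (46 mm above the cover, just outside its edge). The tray is turned by these four posts: pinch one from above and lead it round in an arc
- basket3 (a point): The same for basket 3. The tray turns either way, over a full turn from the start without a stop, stiffly (about 0.2 N m), and stays where it is left
- basket4 (a point): The same for basket 4. Over the baskets lies a fixed clear cover, 108 to 112 mm above the bench, reaching 115 mm from the axis, so bottles can enter only through the funnel. A bolt head in its middle stands up to 118 mm
- knob (a joint): Angle of the regulator's knob in rad, clockwise seen from above, 0 to 2.4; light (0.05 N m), stays where it is left. The pointer is towards the regulator box end where the guard goes when slid back, at 0
- knob_grip (a point): On the vertical axis of the regulator's black knob, at the height to grip: 86 mm above the bench. The knob is a bar 66 mm long, 14 mm thick, 34 mm tall (62 to 96 mm above the bench) on a round skirt of 64 mm diameter; this point's own x axis runs along the bar and its -x end, with a white line, is the pointer
- knob_pointer (a point): Point just beyond the pointer end of the knob's bar, 41 mm from the knob's axis, turning with the knob
- index_tab (a point): Top of the small dark steel index tab (12 x 7 mm, 6 mm tall, top 62 mm above the bench) on the stiff white bezel round the knob, 41 mm from the knob's axis: the mark. Its place round the knob differs from start to start, 0.9 to 2.0 rad of knob angle; to be left where it is
- guard (a joint): Travel of the sliding guard (the lock) in m: 0 right back, clear of the knob, against its stop; 0.11 fully home over the knob against its other stop, near which it starts. Needs about 2 N, stays where it is left
- guard_fin (a point): Middle of the guard's upright steel grip fin, 130 mm above the bench: 12 mm thick along the slide, 50 mm wide across it, standing from 106 to 148 mm above the bench at the guard's rear. The guard is a clear-topped bridge 90 mm long, 116 mm wide, top at 106 mm, on a grey box 220 x 130 x 50 mm; sliding it home is along this point's own +x
- bottle1_mid (a point): Middle (36 mm above its foot) of a square white plastic bottle to be rinsed, 36 x 36 mm, 58 mm tall plus a round grey cap of 28 mm diameter, 72 mm in all, about 0.1 kg, heavy at the foot; it stands upright on the bench, its x and y axes square to its sides, z up. May be absent (two or three of these are present)
- bottle2_mid (a point): Middle (36 mm above its foot) of a square white plastic bottle to be rinsed, 36 x 36 mm, 58 mm tall plus a round grey cap of 28 mm diameter, 72 mm in all, about 0.1 kg, heavy at the foot; it stands upright on the bench, its x and y axes square to its sides, z up. May be absent (two or three of these are present)
- bottle3_mid (a point): Middle (36 mm above its foot) of a square white plastic bottle to be rinsed, 36 x 36 mm, 58 mm tall plus a round grey cap of 28 mm diameter, 72 mm in all, about 0.1 kg, heavy at the foot; it stands upright on the bench, its x and y axes square to its sides, z up. May be absent (two or three of these are present)
- done1_mid (a point): Middle (36 mm above its foot) of a like bottle left in basket 1 from before; exactly one of the four done bottles is present, and its basket is taken
- done2_mid (a point): Middle (36 mm above its foot) of a like bottle left in basket 2 from before; exactly one of the four done bottles is present, and its basket is taken
- done3_mid (a point): Middle (36 mm above its foot) of a like bottle left in basket 3 from before; exactly one of the four done bottles is present, and its basket is taken
- done4_mid (a point): Middle (36 mm above its foot) of a like bottle left in basket 4 from before; exactly one of the four done bottles is present, and its basket is taken
- beaker: Glass beaker, 84 mm across, 80 mm tall, bystander; origin at the centre of its foot
- amber: Round amber bottle, 64 mm across, 88 mm tall, bystander; origin at the centre of its foot
- petri_stack: Stack of clear dishes, 88 mm across, 28 mm tall, bystander; origin at the centre of its foot
- timer: White bench timer 60 x 75 x 22 mm, bystander; origin at the centre of its foot
- tip_box: Grey pipette-tip box 85 x 120 x 62 mm, bystander; origin at the centre of its foot
There are look-alikes about, which are no part of the job. What is shaped like the part that bears bottle1_mid but blue is not meant.

How it is judged (in metres and radians):
On the way, in this order (a step that is already met when the one before it is completed fails the run):
1. every bottle is down in a basket of the carousel (height (world z) of each of bottle1_mid, bottle2_mid, bottle3_mid below 0.08 m and (horizontal distance between bottle1_mid and basket1 below 0.03 m or horizontal distance between bottle1_mid and basket2 below 0.03 m or horizontal distance between bottle1_mid and basket3 below 0.03 m or horizontal distance between bottle1_mid and basket4 below 0.03 m) and (horizontal distance between bottle2_mid and basket1 below 0.03 m or horizontal distance between bottle2_mid and basket2 below 0.03 m or horizontal distance between bottle2_mid and basket3 below 0.03 m or horizontal distance between bottle2_mid and basket4 below 0.03 m) and (horizontal distance between bottle3_mid and basket1 below 0.03 m or horizontal distance between bottle3_mid and basket2 below 0.03 m or horizontal distance between bottle3_mid and basket3 below 0.03 m or horizontal distance between bottle3_mid and basket4 below 0.03 m)), for 0.2 s.
2. with the guard back clear of the knob, the pointer is in line with the index tab (horizontal distance between knob_pointer and index_tab below 0.0045 m and value of joint guard below 0.04 m), for 0.2 s.
3. the guard is fully home over the knob (value of joint guard above 0.105 m), for 0.2 s.
At the end, for the whole second after the job is handed in: Every bottle, with the one left from before, is down in a basket (its middle below 80 mm and within 30 mm of the basket's centre), at rest; the knob's pointer is within 4.5 mm of the index tab (about 6 degrees), and the guard is home to within 5 mm (all of step 1 and height (world z) of each of done1_mid, done2_mid, done3_mid, done4_mid below 0.08 m and (horizontal distance between done1_mid and basket1 below 0.03 m or horizontal distance between done1_mid and basket2 below 0.03 m or horizontal distance between done1_mid and basket3 below 0.03 m or horizontal distance between done1_mid and basket4 below 0.03 m) and (horizontal distance between done2_mid and basket1 below 0.03 m or horizontal distance between done2_mid and basket2 below 0.03 m or horizontal distance between done2_mid and basket3 below 0.03 m or horizontal distance between done2_mid and basket4 below 0.03 m) and (horizontal distance between done3_mid and basket1 below 0.03 m or horizontal distance between done3_mid and basket2 below 0.03 m or horizontal distance between done3_mid and basket3 below 0.03 m or horizontal distance between done3_mid and basket4 below 0.03 m) and (horizontal distance between done4_mid and basket1 below 0.03 m or horizontal distance between done4_mid and basket2 below 0.03 m or horizontal distance between done4_mid and basket3 below 0.03 m or horizontal distance between done4_mid and basket4 below 0.03 m) and horizontal distance between knob_pointer and index_tab below 0.0045 m and value of joint guard above 0.105 m and linear speed of each of bottle1, bottle2, bottle3 below 0.03 m/s); the robot touches nothing.
It fails at once if a bystander is shoved more than 60 mm or tipped over (distance of any of beaker, amber, petri_stack, timer, tip_box from where it was at the start of the episode above 0.06 m or angle between any of beaker, amber, petri_stack, timer, tip_box's own z axis and vertical above 0.6 rad).
It fails at once if the index tab is shifted by more than 4 mm (distance of index_tab from where it was at the start of the episode above 0.004 m).
Of bottle1, bottle2, bottle3 only 2 to 3 are there at a start; the rules pass over those that are not, and their reading is None.
Of done1, done2, done3, done4 only 1 to 1 are there at a start; the rules pass over those that are not, and their reading is None.
At some moment in a run one of bottle1, bottle2, bottle3 may be knocked a few centimetres aside while the robot is not near it.
It also fails if it takes over 210 s, if anything falls off the work surface, if the arm or the gripper's body presses on something with over 40 N, if the wrist force passes 120 N, or if a joint passes its speed limit or range.

## Robot

A 7-joint arm with a two-finger parallel gripper is mounted at the origin on the work surface. World frame = base frame: x ahead of the robot, y to its left, z up, the work surface at z = 0. Lengths are in mm, angles in rad, forces in N, time in s.
With the tool pointing down it reaches from about 400 to 875 mm from the base axis. Payload 6.5 kg.
Tool frame: the origin (TCP) lies at the very end of the fingers, on their centre line; the grasp point (between the pads) lies 19 mm behind it; z points along the fingers, y is the line along which they close (so a half turn about z gives the same grasp; the last joint's range is limited). The gripper opens to 85 mm and grips with 20 to 120 N. Pads are 22 mm wide; open, the fingers measure 114 mm over their backs; the gripper's body (76 mm by 85 mm) begins 54 mm behind the grasp point. The pads swing forward as they close: fully open they stand 13 mm farther back than shut.
Start: joints at [-0.066, 0.536, -0.004, 1.538, 0.003, 1.067, -0.071], TCP at [649.992, -0.001, 195.89] pointing down, gripper open.
Joint ranges: [-2.7, 2.7], [-0.37, 2.16], [-1.27, 1.26], [0.24, 2.4], [-1.31, 4.45], [0.19, 1.91], [-2.76, 2.76]. Speed limits (rad/s): [2.39, 2.39, 3.14, 3.14, 3.14, 3.14, 3.14].

## Interface

Orientations are given as a 3x3 rotation matrix whose columns are the frame's x, y, z axes.
In Python, from cell import get_obs, vision, ctrl gives the robot as it stands. The module is installed in compiled form; this text tells all that it offers.
- The arm moves only by the tool jog_arm, never from a script. Its argument "plan" is one flat list of numbers, 7 for each row, row after row: the turn, a rotation vector about the tool's x, y, z in rad, then the shift along the tool's x, y, z in cm, then the gripper's target within -1 to 1 (fully open at 1, half-way at 0, shut at -1). In form: [wx, wy, wz, dx, dy, dz, claw, wx, wy, wz, dx, dy, dz, claw, ...]. A call has 1 to 5 rows; each row shifts and turns the commanded pose from where the row before left it, along the tool's axes as they then stand; what a row does not reach is not made up. A row lasts 1/10 s, in which the tool goes at most 50 mm and 8.59 degrees, less where a joint would pass 70% of its speed; a pose out of reach is approached as far as the arm can. A call is refused whole if a number of a shift passes 5 or a number of a turn 0.15, either way. A call with a gripper value outside its range is refused whole. The fingers move at their own pace and stop on an object; "force" is the grip in N (left out, the last holds). Time passes only in rows, so rows that do not move let the fingers close. It gives the time, the measured TCP pose, the force, the opening and the grip force at its end, in the units of the state.
- get_obs(): the state, without advancing time (a new reading comes with each control period).
- vision.read_camera(name): name is "scene" or "side" or "wrist"; returns a dict with "pixels" (420x560x3 uint8, blue, green, red), "K" (3x3 intrinsics, pixels), "T" (4x4, takes a point from camera to world coordinates); the wrist camera has in their place "hand_eye" (4x4, takes a point from camera to tool coordinates, whose origin is the TCP and whose axes are the flange's). Camera axes: x right, y up, looking along -z (the intrinsics and any distortion apply to the point x, -y, -z); pixel columns grow to the right and rows downward; lengths in mm; the calibration is good to about 2 mm. A picture is of the moment at which its call begins: read the wrist's pose just before it. There is no depth.
- ctrl.hand_in(): hands the job in; it is judged then, once.
Trained networks look in the newest picture that a camera, given by its name, has taken for a name from the list of things; names that differ only in an ending like _2 or _b are one class to them, and where a whole thing is asked for, a point or a joint stands for the part that bears it (a point fixed in the world has none). Each returns a list of dicts, best first, with "p" (0 to 1); they miss things now and then, are a little off and sometimes report something else, mostly with a low value. They report only what shows in the picture. A call takes as long as a camera call. They do not tell look-alikes from the thing itself.
- vision.trace(query, camera): "region" (420x560 bool, what is visible of it) and "centre" ([column, row] in pixels, amid what is visible of it).
The state is a dict: "time_s": time; "joints": joint angles; "qvel": joint speeds; "joint_torque": joint torques, N m; "eef_pos": TCP position; "ee_rot": TCP orientation; "contact_force": force on the tool from outside, world axes, zero at the start; "ft_torque": the same for the moment, N m; "grip_width": finger opening in mm; "grip_force": force on a finger pad.
Only numpy, scipy, OpenCV 4.12 (cv2) and the standard library are available. Lean on these libraries where they do the work, as an engineer would, in place of code of your own. Each camera call takes 0.05 s, during which the arm holds its last target. There are 200 camera calls.

## Working session

There is one attempt and no reset: what is moved stays moved. The work goes in short steps, Python scripts to look and compute and a tool call to move; the robot and the scene stay as the last step left them, time stands still between calls to the robot, and variables do not carry over. Pictures are saved under pics/ and viewed, at most 14 in all, crops included, and the job is handed in when it is done.

Besides the shell and the picture viewer there is one more tool, called after "Request:" as a command line: name --argument value ..., lists and objects as JSON in quotes. jog_arm: Moves the arm, as the interface text tells. Its arguments: {"type":"object","properties":{"plan":{"type":"array"},"force":{"type":"number"}},"required":["plan"]}

```bash
mkdir -p pics
cat > h.py <<'E'
import numpy as np, cv2
from cell import get_obs, vision, ctrl
def cam(name):
    o=get_obs(); d=vision.read_camera(name)
    K=np.array(d['K']);
    if name=='wrist':
        T=np.eye(4);T[:3,:3]=np.array(o['ee_rot']);T[:3,3]=o['eef_pos'];T=T@np.array(d['hand_eye'])
    else: T=np.array(d['T'])
    return np.array(d['pixels']),K,T
def back(px,K,T,z):
    r=T[:3,:3]@np.array([(px[0]-K[0,2])/K[0,0],-(px[1]-K[1,2])/K[1,1],-1.])
    return T[:3,3]+r*(z-T[2,3])/r[2]
def proj(P,K,T):
    c=T[:3,:3].T@(np.array(P,float)-T[:3,3]); return np.array([K[0,2]+K[0,0]*c[0]/-c[2],K[1,2]+K[1,1]*c[1]/c[2]])
E
python3 - <<'E'
from h import *
a=[]
for n in('scene','side','wrist'):
    im,K,T=cam(n); cv2.imwrite(f'pics/{n}0.png',im); print(n,T[:3,3].round(),(-T[:3,2]).round(2),K[0,0])
    if n!='wrist':
        for q,z in [('bottle1_mid',36),('done1_mid',56),('beaker',0),('amber',0),('petri_stack',0),('timer',0),('tip_box',0),('knob',80),('guard',100),('basket1',60)]:
            for r in vision.trace(q,n)[:5]:
                if r['p']>.2: print(q,round(r['p'],2),np.round(r['centre']),back(r['centre'],K,T,z)[:2].round(),r['region'].sum())
print(get_obs())
E
```

```text
scene [1230.  434. 1285.] [-0.47 -0.31 -0.82] 532.1772494068115
bottle1_mid 0.86 [172. 161.] [ 522. -433.] 268
bottle1_mid 0.79 [147. 242.] [ 785. -305.] 285
bottle1_mid 0.75 [226. 257.] [706. -91.] 261
bottle1_mid 0.73 [366. 259.] [508. 229.] 9807
done1_mid 0.69 [196. 174.] [ 533. -328.] 1503
beaker 0.81 [184. 243.] [ 719. -233.] 946
beaker 0.33 [226. 254.] [ 683. -112.] 303
amber 0.86 [215. 287.] [782. -78.] 614
timer 0.69 [152. 213.] [ 689. -378.] 532
tip_box 0.88 [401. 340.] [646. 408.] 2178
guard 0.82 [195. 177.] [ 569. -294.] 1508
basket1 0.7 [360. 285.] [598. 257.] 3838
side [ 478. 1173.  831.] [ 0.07 -0.85 -0.52] 480.4067844632422
bottle1_mid 0.68 [236. 211.] [690. -94.] 298
bottle1_mid 0.64 [210. 175.] [ 817. -331.] 114
done1_mid 0.58 [303. 290.] [478. 293.] 234
beaker 0.62 [224. 189.] [ 761. -295.] 585
amber 0.61 [306. 216.] [ 470. -129.] 235
amber 0.55 [199. 212.] [ 822. -138.] 514
petri_stack 0.75 [347. 221.] [ 342. -102.] 554
timer 0.61 [245. 177.] [ 699. -391.] 214
tip_box 0.82 [218. 334.] [675. 388.] 2512
guard 0.97 [280. 168.] [ 560. -269.] 873
basket1 0.67 [285. 299.
[... 286 characters left out ...]
  4.46186202e-05, -4.94147665e-04,  7.32547906e-04,
       -2.15153229e-03,  6.37453024e-04,  5.35511771e-05]), 'joint_torque': array([-4.35324646e-04, -5.83327961e+01,  1.04745805e+00, -2.59433770e+01,
        1.24060444e-02,  1.83782089e-03,  6.35422978e-06]), 'eef_pos': array([6.49982757e+02, 5.88935359e-03, 1.95858584e+02]), 'ee_rot': array([[-2.81353004e-05,  9.99999999e-01, -4.63379052e-05],
       [ 1.00000000e+00,  2.81349480e-05, -7.60553717e-06],
       [-7.60423345e-06, -4.63381192e-05, -9.99999999e-01]]), 'contact_force': array([ 0.08512228,  0.16246036, -0.49127328]), 'ft_torque': array([-0.0048919 , -0.02139693,  0.00801247]), 'grip_force': 0.0, 'grip_width': 85.30668761170891}
```

View pictures.

Run:
```python
import cv2
a=cv2.imread('pics/scene0.png');cv2.imwrite('pics/s1.png',cv2.resize(a[120:390,110:470],(800,600),interpolation=cv2.INTER_CUBIC))
```

```text
(no output)
```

View pics/s1.png

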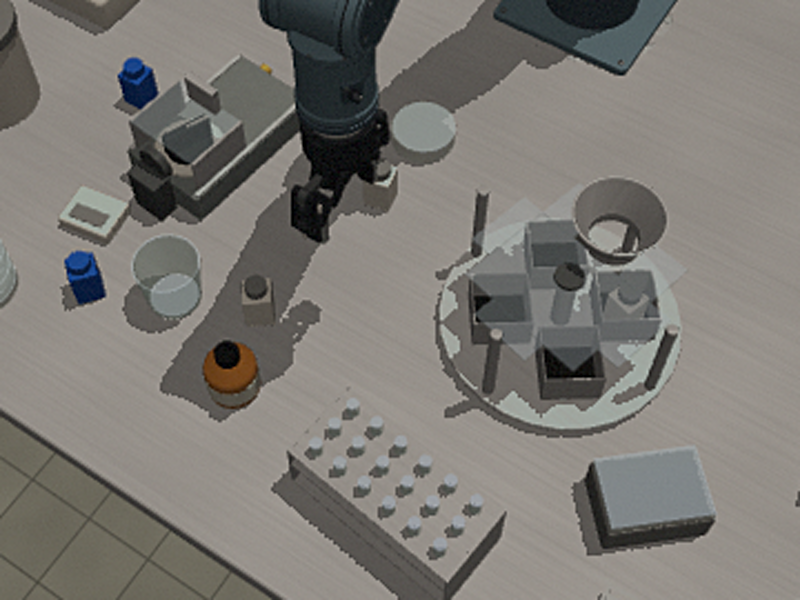

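View pics/side0.png

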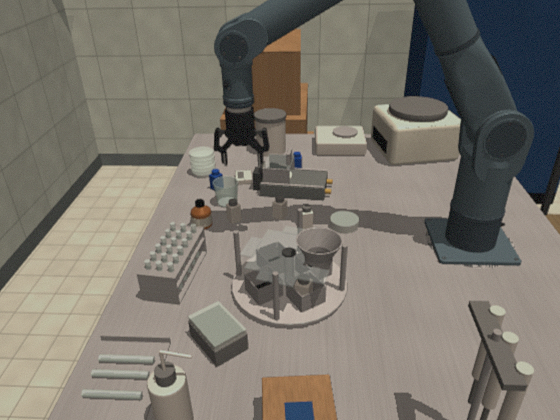

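Run:
```python
from h import *
im,K,T=cam('scene'); im2,K2,T2=cam('side')
S=lambda u,v:(110+u*.45,120+v*.45)
for n,p,z in [('bolt',S(569,272),118),('post',S(482,193),158),('post',S(496,333),158),('post',S(671,330),158),('post?',S(631,228),158),('mouth',S(620,220),168),('botA',S(257,300),36),('botB',S(380,188),36),('capB',S(380,170),72),('capA',S(257,283),72)]:
    print(n,back(p,K,T,z)[:2].round())
for n,p,z in [('bolt',(289,253),118),('mouth',(319,243),168),('post',(237,235),158),('post',(344,249),158),('post',(276,275),158),('A',(233,214),36),('B',(280,209),36),('C',(306,216),36),('capA',(233,204),72),('capB',(280,200),72),('capC',(306,207),72),('petri',(345,222),14)]:
    print('side',n,back(p,K2,T2,z)[:2].round())
cv2.imwrite('pics/s2.png',cv2.resize(im2[140:300,170:380],(798,608))[:600])
```

```text
bolt [511. 220.]
post [494.  91.]
post [647. 198.]
post [541. 355.]
post? [445. 260.]
mouth [449. 246.]
botA [702. -96.]
botB [479. -61.]
capB [477. -62.]
capA [698. -95.]
side bolt [514. 228.]
side mouth [442. 253.]
side post [642. 212.]
side post [384. 261.]
side post [537. 361.]
side A [698. -76.]
side B [ 554. -109.]
side C [472. -70.]
side capA [696. -76.]
side capB [ 553. -104.]
side capC [472. -64.]
side petri [352. -74.]
```

View pics/s2.png

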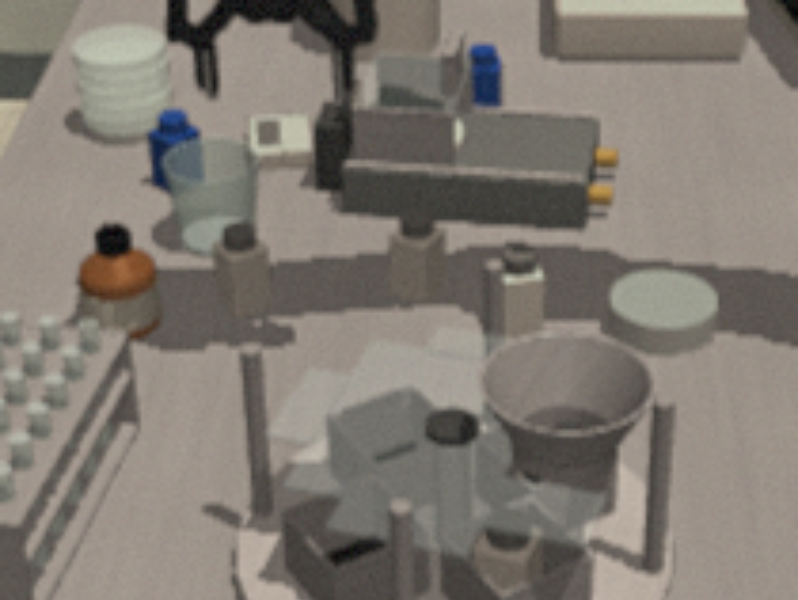

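View pics/wrist0.png

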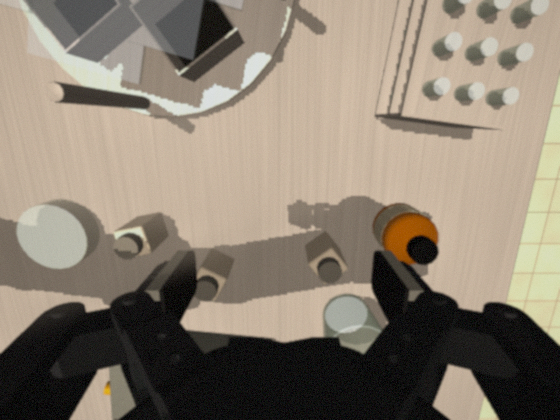

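Scene crop shows white bottles with pale body/grey cap: A full‑image (226,257), C (281,205), and B hidden by the gripper there but seen in the side view at (280,209); look-alikes are blue ones at scene (172,158) and (147,243). The filled basket is at scene ~(393,255), next to the funnel (389,217). The wrist view shows C cap (130,243), B cap (207,287) and A cap (328,268), all white bodies. I choose those three and move for a closer look.

Request:
jog_arm --plan '[0, 0, 0, 1.5, -3, -4, 1, 0, 0, 0, 1.5, -3, -4, 1, 0, 0, 0, 1, -3, -4, 1, 0, 0, 0, 0, 0, 0, 1]' --force 40

```text
time_s: 1.65
eef_pos: [563.5, 41.0, 318.1]
ee_rot: [[-0.003, 1.0, 0.009], [1.0, 0.003, 0.002], [0.002, 0.009, -1.0]]
contact_force: [0.7, -0.1, 0.1]
grip_width: 85.3
grip_force: 0.0
```

Run:
```python
from h import *
im,K,T=cam('wrist'); print(get_obs()['eef_pos']);cv2.imwrite('pics/w1.png',cv2.resize(im,(800,600)))
np.savez('w1.npz',K=K,T=T)
```

```text
[563.70449062  39.70709895 315.20778276]
```

View pics/w1.png

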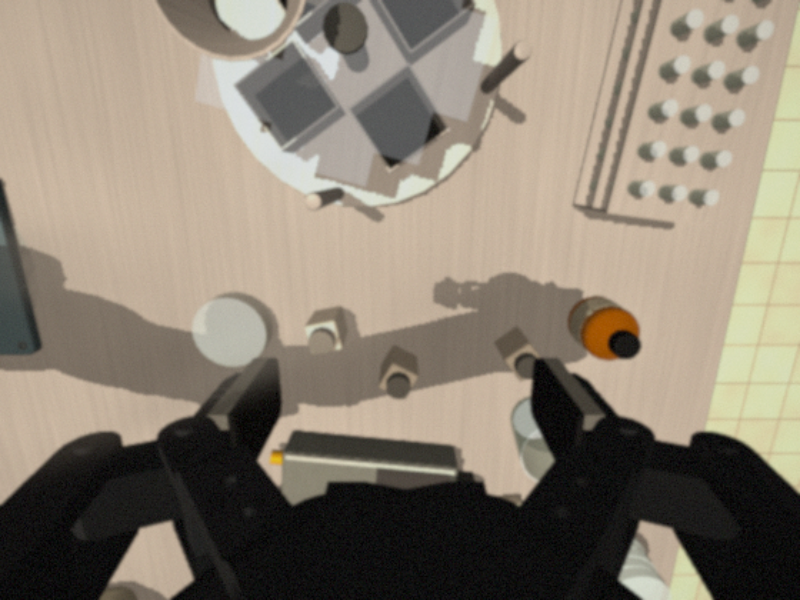

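The wrist view shows post tops at (312,201) and (520,50), bolt (345,28), caps C (322,338), B (398,383), A (525,362). The carousel's far part is cut off, so I'll shift +y for it.

Request:
jog_arm --plan '[0, 0, 0, 3, -2, 0, 1, 0, 0, 0, 4, -2, 0, 1, 0, 0, 0, 4, -1, 0, 1, 0, 0, 0, 0, 0, 0, 1, 0, 0, 0, 0, 0, 0, 1]'

```text
time_s: 2.2
eef_pos: [512.9, 148.9, 310.7]
ee_rot: [[-0.002, 1.0, -0.001], [1.0, 0.002, -0.001], [-0.001, -0.001, -1.0]]
contact_force: [-0.3, -0.0, 0.1]
grip_width: 85.4
grip_force: 0.0
```

Run:
```python
from h import *
d=np.load('w1.npz');K,T=d['K'],d['T'];s=.7
for n,p,z in [('post',(312,201),158),('post',(520,50),158),('bolt',(345,28),118),('C',(322,338),72),('B',(398,383),72),('A',(525,362),72)]: print(n,back((p[0]*s,p[1]*s),K,T,z)[:2].round())
im,K,T=cam('wrist'); print(get_obs()['eef_pos']);cv2.imwrite('pics/w2.png',cv2.resize(im,(800,600)))
np.savez('w2.npz',K=K,T=T)
```

```text
post [491.  87.]
post [647. 194.]
bolt [517. 219.]
C [476. -63.]
B [ 557. -117.]
A [697. -92.]
[513.3065537  147.5117376  310.76503618]
```

View pics/w2.png

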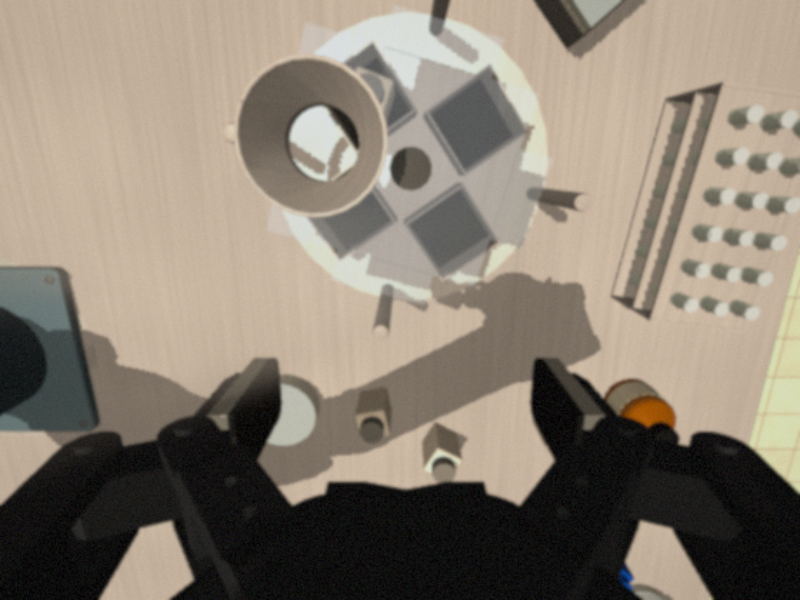

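Wrist view: funnel mouth centre (312,137), outlet (323,143), bolt (411,168), post tops (382,331), (580,202), (231,132); the done bottle's basket is upper (375,90), empty ones (350,215), (450,230), (475,120).

Run:
```python
from h import *
d=np.load('w2.npz');K,T=d['K'],d['T'];s=.7
c=None
for n,p,z in [('bolt',(411,168),118),('post',(382,331),158),('post',(580,202),158),('post',(231,132),158),('mouth',(312,137),168),('outlet',(323,143),112),('bk35',(473,122),20),('bk-55',(450,227),20),('C',(372,430),72),('B',(444,470),72)]:
    q=back((p[0]*s,p[1]*s),K,T,z)[:2]
    if c is None:c=q
    v=q-c;print(n,q.round(1),np.hypot(*v).round(1),np.degrees(np.arctan2(v[1],v[0])).round(1))
```

```text
bolt [517.  219.7] 0.0 0.0
post [492.8  88.4] 133.5 -100.4
post [646.4 194.4] 131.9 -11.1
post [383.9 244.8] 135.4 169.3
mouth [445.4 240.6] 74.5 163.7
outlet [442.7 240. ] 77.0 164.7
bk35 [582.2 266.2] 80.2 35.5
bk-55 [561.6 157.7] 76.4 -54.3
C [474.5 -64.9] 287.7 -98.5
B [ 557.4 -118.3] 340.3 -83.2
```

Request:
jog_arm --plan '[0, 0, 0, 1.2, 3.4, 3.2, 1, 0, 0, 0, 1.2, 3.4, 3.2, 1, 0, 0, 0, 1.2, 3.4, 3.2, 1, 0, 0, 0, 1.2, 3.4, 3.2, 1, 0, 0, 0, 0, 0, 0, 1]'

```text
time_s: 2.75
eef_pos: [648.8, 194.0, 174.5]
ee_rot: [[0.002, 1.0, -0.01], [1.0, -0.002, -0.005], [-0.005, -0.01, -1.0]]
contact_force: [-1.1, -1.0, -0.4]
grip_width: 85.5
grip_force: 0.0
```

Request:
jog_arm --plan '[0, 0, 0, 0, 0, 0, 1, 0, 0, 0, 0, 0, 0, 1]'

```text
time_s: 2.95
eef_pos: [649.8, 195.2, 185.1]
ee_rot: [[0.002, 1.0, 0.002], [1.0, -0.002, -0.0], [-0.0, 0.002, -1.0]]
contact_force: [-0.8, 0.5, 0.4]
grip_width: 85.5
grip_force: 0.0
```

Run:
```python
from h import *
im,K,T=cam('wrist'); print(get_obs()['eef_pos'],get_obs()['joints']);print(proj((648.7,195,158),K,T))
cv2.imwrite('pics/w3.png',im)
```

```text
[649.80746852 195.54716067 185.81377732] [-0.31035373  0.59601462 -0.07413147  1.46257932  0.04789317  1.08202834
 -0.3954943 ]
[282.79226125 217.16184111]
```

View pics/w3.png

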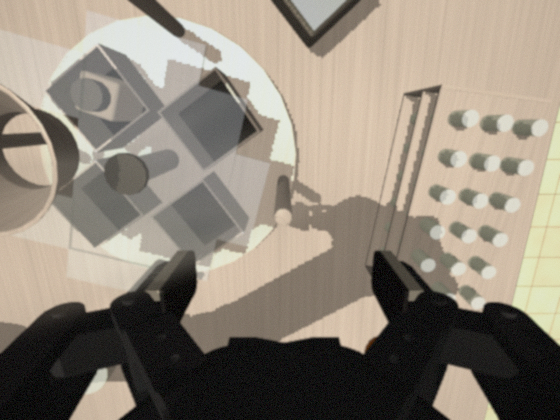

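The post top is at (283,216), within 1 px of my prediction (282.8,217.2). I'll go down, pinch it, and lead it clockwise by about 50°.

Request:
jog_arm --plan '[0, 0, 0, 0, 0, 2, 1, 0, 0, 0, 0, 0, 2, 1, 0, 0, 0, 0, 0, 1.8, 1, 0, 0, 0, 0, 0, 0, -1, 0, 0, 0, 0, 0, 0, -1]' --force 30

```text
time_s: 3.5
eef_pos: [649.7, 196.4, 127.8]
ee_rot: [[0.0, 1.0, 0.002], [1.0, -0.0, 0.001], [0.001, 0.002, -1.0]]
contact_force: [0.3, 0.7, -0.1]
grip_width: 59.2
grip_force: 0.0
```

Request:
jog_arm --plan '[0, 0, 0, 0, 0, 0, -1, 0, 0, 0, 0, 0, 0, -1, 0, 0, 0, 0, 0, 0, -1, 0, 0, 0, 0, 0, 0, -1, 0, 0, 0, 0, 0, 0, -1]'

```text
time_s: 4.0
eef_pos: [649.2, 196.6, 125.9]
ee_rot: [[-0.0, 1.0, 0.0], [1.0, 0.0, 0.0], [0.0, 0.0, -1.0]]
contact_force: [0.2, -0.0, -0.0]
grip_width: -0.1
grip_force: 0.0
```

Request:
jog_arm --plan '[0, 0, 0, -2.27, -0.64, 0, -1, 0, 0, 0, -2.12, -1.02, 0, -1, 0, 0, 0, -1.93, -1.39, 0, -1, 0, 0, 0, -1.64, -1.69, 0, -1, 0, 0, 0, -1.32, -1.95, 0, -1]'

```text
time_s: 4.5
eef_pos: [581.9, 102.3, 125.7]
ee_rot: [[0.001, 1.0, 0.0], [1.0, -0.001, -0.0], [-0.0, 0.0, -1.0]]
contact_force: [-0.1, 0.5, 0.4]
grip_width: -0.0
grip_force: 0.0
```

Request:
jog_arm --plan '[0, 0, 0, 0, 0, 0, -1, 0, 0, 0, 0, 0, 0, -1, 0, 0, 0, 0, 0, 0, -1]'

```text
time_s: 4.8
eef_pos: [583.0, 104.7, 126.0]
ee_rot: [[-0.001, 1.0, 0.001], [1.0, 0.001, 0.001], [0.001, 0.001, -1.0]]
contact_force: [0.7, 0.5, -0.4]
grip_width: -0.2
grip_force: 0.0
```

Run:
```python
from h import *
im,K,T=cam('wrist'); o=get_obs();print(proj(o['eef_pos'],K,T), T, vision.read_camera('wrist')['hand_eye'])
im2,K2,T2=cam('side'); im3,K3,T3=cam('scene')
print(proj(o['eef_pos'],K2,T2),proj(o['eef_pos'],K3,T3))
cv2.imwrite('pics/w4.png',np.hstack([cv2.resize(im,(400,300)),cv2.resize(im2[200:320,200:360],(400,300))]))
cv2.imwrite('pics/w4.png',np.vstack([cv2.imread('pics/w4.png'),np.hstack([cv2.resize(im3[180:330,260:460],(400,300)),np.zeros((300,400,3),np.uint8)])]))
```

```text
[284.33800578 230.21063417] [[ 9.99999033e-01  7.41323989e-04 -1.17645209e-03  5.82386649e+02]
 [-3.95562601e-04  9.62741228e-01  2.70424059e-01  1.72592322e+02]
 [ 1.33309077e-03 -2.70423332e-01  9.62740590e-01  3.03508178e+02]
 [ 0.00000000e+00  0.00000000e+00  0.00000000e+00  1.00000000e+00]] [[-1.29898831e-03  9.62556152e-01  2.71079262e-01  6.79836183e+01]
 [ 9.99999096e-01  1.34451277e-03  1.77737691e-05 -3.90588591e-01]
 [-3.47361279e-04  2.71079040e-01 -9.62557029e-01 -1.77506077e+02]
 [ 0.00000000e+00  0.00000000e+00  0.00000000e+00  1.00000000e+00]]
[264.57456203 222.35480323] [313.11705359 240.18217142]
```

View pics/w4.png

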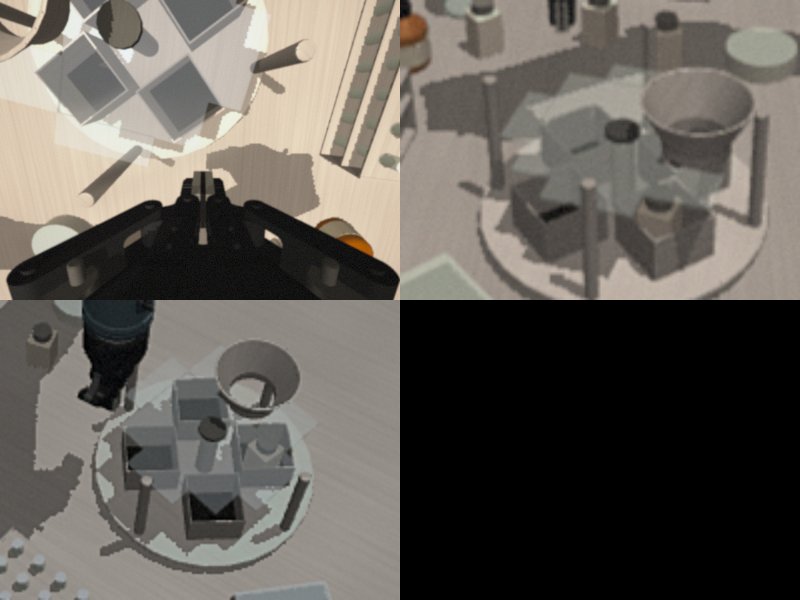

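Run:
```python
from h import *
o=get_obs();P=np.array(o['eef_pos']);out=[]
for n,(cx,cy) in [('wrist',(284,240)),('side',(265,215)),('scene',(311,237))]:
    im,K,T=cam(n); x0,y0=cx-33,cy-50
    s=4 if n=='wrist' else 8; w=266//s*s; 
    hw=133//s; hh=300//s
    c=im[cy-hh:cy+hh,cx-hw:cx+hw].copy(); c=cv2.resize(c,None,fx=s,fy=s,interpolation=cv2.INTER_NEAREST)
    for dz,col in((0,(0,0,255)),(19,(0,255,0))):
        q=(proj(P+[0,0,dz],K,T)-[cx-hw,cy-hh])*s; cv2.circle(c,tuple(int(v) for v in q),4,col,-1)
    out.append(cv2.resize(c,(266,600)))
cv2.imwrite('pics/w5.png',np.hstack(out))
```

```text
(no output)
```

View pics/w5.png

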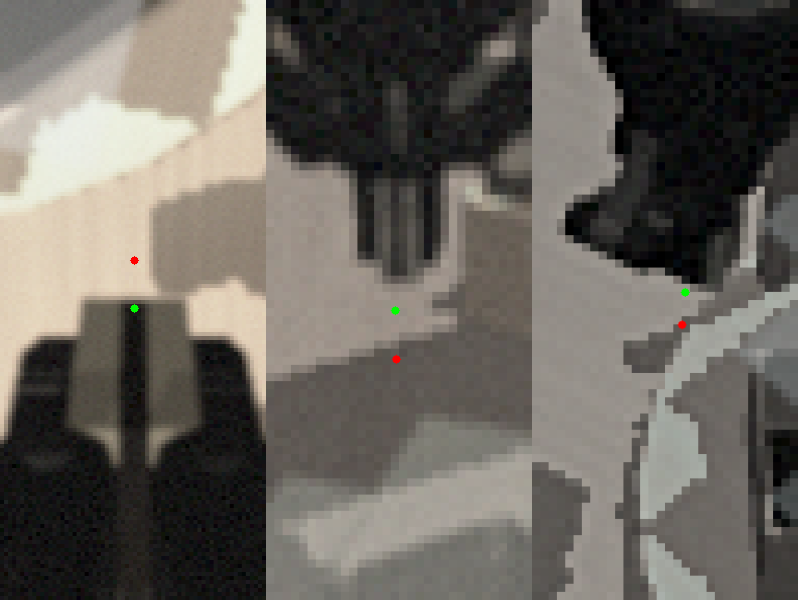

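All three cameras place the real fingertips about 43 mm above the reported TCP (marks red/green in w5 lie below the tip), so the pads closed above the post. I'll test this at the -100° post, where the fingers can go lower beside the cover safely.

Request:
jog_arm --plan '[0, 0, 0, -0.5, -3, -1, 1, 0, 0, 0, -0.6, -3, 0, 1, 0, 0, 0, -0.6, -3.1, 0, 1, 0, 0, 0, 0, 0, 0, 1, 0, 0, 0, 0, 0, 0, 1]'

```text
time_s: 5.65
eef_pos: [491.6, 86.8, 136.1]
ee_rot: [[-0.0, 1.0, 0.001], [1.0, 0.0, 0.0], [0.0, 0.001, -1.0]]
contact_force: [0.6, 0.4, -0.3]
grip_width: 72.3
grip_force: 0.0
```

Request:
jog_arm --plan '[0, 0, 0, 0, 0, 1.5, 1, 0, 0, 0, 0, 0, 1.5, 1, 0, 0, 0, 0, 0, 1.5, 1, 0, 0, 0, 0, 0, 0, 1, 0, 0, 0, 0, 0, 0, 1]'

```text
time_s: 6.15
eef_pos: [492.2, 87.0, 90.9]
ee_rot: [[-0.0, 1.0, 0.0], [1.0, 0.0, 0.0], [0.0, 0.0, -1.0]]
contact_force: [-0.8, 0.4, -0.8]
grip_width: 85.7
grip_force: 0.0
```

Request:
jog_arm --plan '[0, 0, 0, 0, 0, 0, -1, 0, 0, 0, 0, 0, 0, -1, 0, 0, 0, 0, 0, 0, -1, 0, 0, 0, 0, 0, 0, -1, 0, 0, 0, 0, 0, 0, -1]'

```text
time_s: 6.65
eef_pos: [491.4, 86.8, 91.0]
ee_rot: [[0.0, 1.0, 0.0], [1.0, -0.0, 0.0], [0.0, 0.0, -1.0]]
contact_force: [-6.1, 1.3, 5.9]
grip_width: 12.9
grip_force: 31.6
```

Request:
jog_arm --plan '[0, 0, 0, 0, 0, 0, -1, 0, 0, 0, 0, 0, 0, -1]'

```text
time_s: 6.85
eef_pos: [491.5, 86.8, 91.0]
ee_rot: [[0.0, 1.0, 0.001], [1.0, -0.0, 0.0], [0.0, 0.001, -1.0]]
contact_force: [-0.6, -0.3, 3.8]
grip_width: 13.0
grip_force: 29.4
```

Gripped (13 mm wide), confirming the ~43 mm offset. Now turn −50°.

Request:
jog_arm --plan '[0, 0, 0, 0.64, -2.27, 0, -1, 0, 0, 0, 1.02, -2.12, 0, -1, 0, 0, 0, 1.38, -1.91, 0, -1, 0, 0, 0, 1.69, -1.64, 0, -1, 0, 0, 0, 1.95, -1.33, 0, -1]'

```text
time_s: 7.35
eef_pos: [399.2, 152.5, 91.1]
ee_rot: [[0.003, 1.0, 0.002], [1.0, -0.003, -0.001], [-0.001, 0.002, -1.0]]
contact_force: [6.8, -7.4, -2.5]
grip_width: 12.9
grip_force: 32.8
```

Request:
jog_arm --plan '[0, 0, 0, 0, 0, 0, -1, 0, 0, 0, 0, 0, 0, -1, 0, 0, 0, 0, 0, 0, -1]'

```text
time_s: 7.65
eef_pos: [398.6, 153.2, 91.0]
ee_rot: [[-0.0, 1.0, -0.0], [1.0, 0.0, -0.0], [-0.0, -0.0, -1.0]]
contact_force: [-2.9, 0.4, 7.6]
grip_width: 13.0
grip_force: 33.8
```

Run:
```python
from h import *
P=np.array(get_obs()['eef_pos']);v=P[:2]-[516,220];print(P,np.hypot(*v),np.degrees(np.arctan2(v[1],v[0])))
im,K,T=cam('scene');cv2.imwrite('pics/s3.png',cv2.resize(im[170:320,300:480],(720,600)))
```

```text
[398.62759392 153.17690648  90.9994581 ] 135.0614953871825 -150.34604106102586
```

View pics/s3.png

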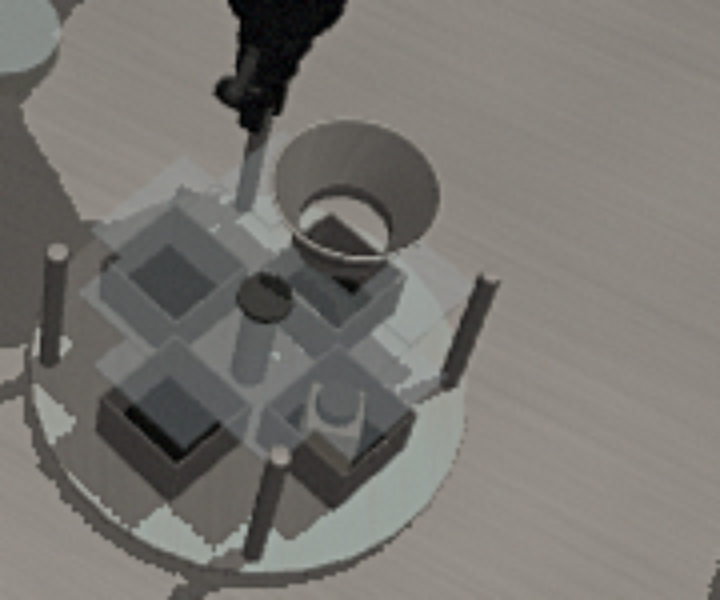

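The empty basket is under the funnel outlet (345,240 in crop); the filled one is at (335,420). Next: release, rise, go above bottle C.

Request:
jog_arm --plan '[0, 0, 0, 0, 0, 0, 1, 0, 0, 0, 0, 0, 0, 1, 0, 0, 0, 0, 0, 0, 1, 0, 0, 0, 0, 0, -4, 1, 0, 0, 0, 0, 0, -4, 1]'

```text
time_s: 8.2
eef_pos: [397.5, 152.8, 170.8]
ee_rot: [[0.0, 1.0, -0.003], [1.0, -0.0, -0.001], [-0.001, -0.003, -1.0]]
contact_force: [1.8, -0.3, -0.6]
grip_width: 83.7
grip_force: 0.0
```

Request:
jog_arm --plan '[0, 0, 0, -4, 1.5, 0, 1, 0, 0, 0, -4, 1.5, 0, 1, 0, 0, 0, -4, 1.5, 0, 1, 0, 0, 0, -4, 1.5, 0, 1, 0, 0, 0, -3, 1.6, 0, 1]'

```text
time_s: 8.7
eef_pos: [474.6, -39.6, 170.7]
ee_rot: [[0.002, 1.0, -0.0], [1.0, -0.002, -0.001], [-0.001, -0.0, -1.0]]
contact_force: [0.6, 0.6, -0.2]
grip_width: 85.2
grip_force: 0.0
```

Request:
jog_arm --plan '[0, 0, 0, 0, 0, 0, 1, 0, 0, 0, 0, 0, 0, 1]'

```text
time_s: 8.9
eef_pos: [474.3, -37.0, 170.4]
ee_rot: [[0.002, 1.0, -0.001], [1.0, -0.002, 0.0], [0.0, -0.001, -1.0]]
contact_force: [0.3, 0.3, 0.5]
grip_width: 85.5
grip_force: 0.0
```

Run:
```python
from h import *
o=get_obs();im,K,T=cam('wrist');print(o['eef_pos'],o['joints']);im=im.copy()
for z in (58,72): print(proj((475,-63,z),K,T))
for r in vision.trace('bottle1_mid','wrist')[:5]:
    reg=r['region'].astype(np.uint8);print(r['p'],r['centre'],reg.sum(),back(r['centre'],K,T,50).round())
np.savez('w6.npz',K=K,T=T);cv2.imwrite('pics/w6.png',cv2.resize(im,(800,600)))
```

```text
[474.29934464 -36.99534179 170.43917281] [-0.02808693  0.27506402  0.01334346  2.01141568 -0.004899    0.8558485
 -0.01381028]
[284.94507813 214.75743513]
[284.99533139 219.13513376]
0.98 [484.9, 238.4] 2444 [692. -93.  50.]
```

View pics/w6.png

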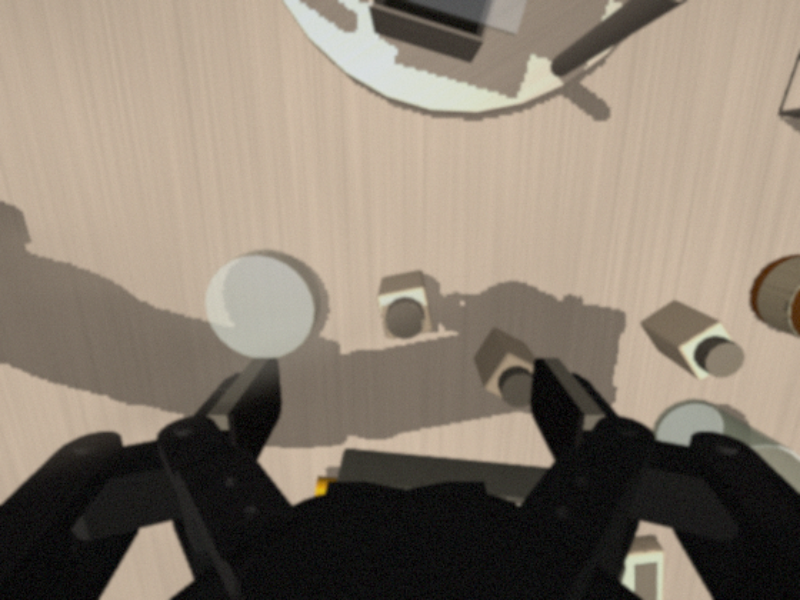

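Wrist view: C cap (405,318), B cap (517,385), A cap (718,357); C's shoulder edges run (425,290)→(433,332).

Run:
```python
from h import *
d=np.load('w6.npz');K,T=d['K'],d['T'];s=.7
def yaw(*ps):
    w=[back((p[0]*s,p[1]*s),K,T,58)[:2] for p in ps]
    for a,b in zip(w,w[1:]): v=b-a; print('  edge',np.hypot(*v).round(1),np.degrees(np.arctan2(v[1],v[0])).round(1))
for n,p in [('C',(405,318)),('B',(517,385)),('A',(718,357))]: print(n,back((p[0]*s,p[1]*s),K,T,72)[:2].round(1))
yaw((379,294),(425,289),(433,333),(386,338))
yaw((487,372),(529,357)); yaw((706,378),(681,345),(728,323))
```

```text
C [473.5 -66.6]
B [ 554.7 -118.3]
A [696.2 -96.7]
  edge 33.1 6.3
  edge 34.2 -79.5
  edge 34.9 -173.7
  edge 33.1 21.7
  edge 36.0 131.2
  edge 35.7 28.8
```

Request:
jog_arm --plan '[0, 0, 0, -2.8, 0, 0, 1, 0, 0, -0.13, 0, 0, 0, 1, 0, 0, 0, 0, 0, 3.5, 1, 0, 0, 0, 0, 0, 3.5, 1, 0, 0, 0, 0, 0, 3.5, 1]' --force 30

```text
time_s: 9.5
eef_pos: [474.6, -62.9, 65.0]
ee_rot: [[-0.132, 0.991, 0.001], [0.991, 0.132, 0.001], [0.0, 0.001, -1.0]]
contact_force: [0.4, -0.4, -0.4]
grip_width: 85.5
grip_force: 0.0
```

Request:
jog_arm --plan '[0, 0, 0, 0, 0, 3.5, 1, 0, 0, 0, 0, 0, 2.5, 1, 0, 0, 0, 0, 0, 1.3, 1, 0, 0, 0, 0, 0, 0.8, 1, 0, 0, 0, 0, 0, 0, 1]'

```text
time_s: 10.0
eef_pos: [474.4, -63.9, -15.4]
ee_rot: [[-0.131, 0.991, -0.001], [0.991, 0.131, 0.0], [0.0, -0.001, -1.0]]
contact_force: [-0.1, -0.4, 0.3]
grip_width: 85.4
grip_force: 0.0
```

Request:
jog_arm --plan '[0, 0, 0, 0, 0, 0, 1]'

```text
time_s: 10.1
eef_pos: [475.3, -64.3, -14.4]
ee_rot: [[-0.13, 0.992, 0.001], [0.992, 0.13, -0.0], [-0.0, 0.001, -1.0]]
contact_force: [0.2, 0.1, 0.6]
grip_width: 85.5
grip_force: 0.0
```

Request:
jog_arm --plan '[0, 0, 0, 0, 0, 0.6, 1, 0, 0, 0, 0, 0, 0, -1, 0, 0, 0, 0, 0, 0, -1, 0, 0, 0, 0, 0, 0, -1, 0, 0, 0, 0, 0, 0, -1]'

```text
time_s: 10.6
eef_pos: [474.6, -64.5, -21.0]
ee_rot: [[-0.13, 0.992, 0.0], [0.992, 0.13, -0.0], [-0.0, 0.0, -1.0]]
contact_force: [-0.1, 0.8, 2.7]
grip_width: 35.8
grip_force: 29.5
```

Request:
jog_arm --plan '[0, 0, 0, 0, 0, 0, -1, 0, 0, 0, 0, 0, 0, -1, 0, 0, 0, 0, 0, 0, -1]'

```text
time_s: 10.9
eef_pos: [474.6, -64.5, -21.0]
ee_rot: [[-0.13, 0.992, 0.0], [0.992, 0.13, -0.0], [-0.0, 0.0, -1.0]]
contact_force: [-2.2, 0.9, 7.0]
grip_width: 36.0
grip_force: 29.8
```

Request:
jog_arm --plan '[0, 0, 0, 0, 0, -2, -1, 0, 0, 0, 0, 0, -4, -1, 0, 0, 0, 0, 0, -4, -1, 0, 0, 0, 0, 0, -4, -1, 0, 0, 0, 0, 0, -4, -1]'

```text
time_s: 11.4
eef_pos: [473.9, -64.5, 160.2]
ee_rot: [[-0.13, 0.992, -0.0], [0.992, 0.13, 0.0], [0.0, -0.0, -1.0]]
contact_force: [1.3, -0.6, -0.8]
grip_width: 35.9
grip_force: 30.0
```

Request:
jog_arm --plan '[0, 0, 0, 0, 0, 0, -1, 0, 0, 0, 2, 0, 0, -1, 0, 0, 0, 4, 0.2, 0, -1, 0, 0, 0, 4, 0.2, 0, -1, 0, 0, 0, 4, 0.2, 0, -1]'

```text
time_s: 11.9
eef_pos: [461.4, 76.3, 157.9]
ee_rot: [[-0.129, 0.992, -0.001], [0.992, 0.129, -0.0], [-0.0, -0.001, -1.0]]
contact_force: [1.6, 0.8, -1.0]
grip_width: 35.8
grip_force: 30.1
```

Request:
jog_arm --plan '[0, 0, 0, 4, 0.2, 0, -1, 0, 0, 0, 4, 0.2, 0, -1, 0, 0, 0, 4, 0, 0, -1, 0, 0, 0, 3, 0, 0, -1, 0, 0, 0, 1.6, 0, 0, -1]'

```text
time_s: 12.4
eef_pos: [443.2, 243.3, 157.7]
ee_rot: [[-0.133, 0.991, -0.001], [0.991, 0.133, 0.001], [0.001, -0.001, -1.0]]
contact_force: [1.0, -0.7, -1.0]
grip_width: 36.1
grip_force: 30.1
```

Request:
jog_arm --plan '[0, 0, 0, 0, 0, 0, -1, 0, 0, 0, 0, 0, 0, -1]'

```text
time_s: 12.6
eef_pos: [444.3, 239.2, 157.8]
ee_rot: [[-0.13, 0.992, -0.001], [0.992, 0.13, -0.001], [-0.001, -0.001, -1.0]]
contact_force: [0.2, -0.7, -1.4]
grip_width: 35.8
grip_force: 30.1
```

Run:
```python
from h import *
im,K,T=cam('scene');a=cv2.resize(im[150:300,310:460],(400,400));im,K,T=cam('side');b=cv2.resize(im[170:320,240:390],(400,400))
print(get_obs()['eef_pos']);cv2.imwrite('pics/s4.png',np.hstack([a,b]))
```

```text
[444.83478995 238.4316418  158.19903494]
```

View pics/s4.png

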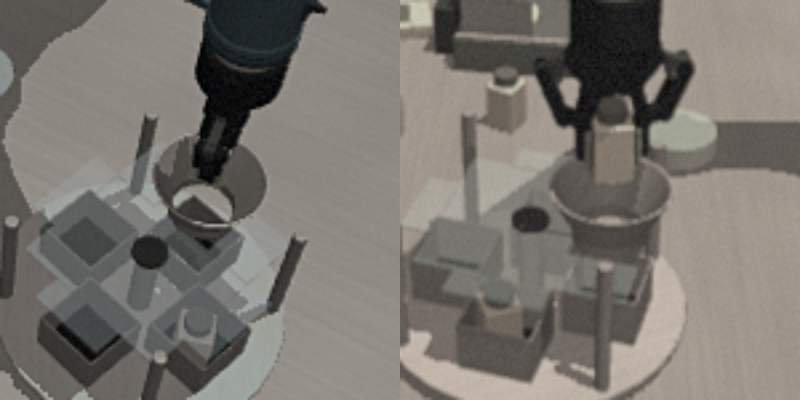

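Bottle C is centred over the funnel (side crop foot (614,182), mouth centre (611,190)). Release.

Request:
jog_arm --plan '[0, 0, 0, 0, 0, 0.3, -1, 0, 0, 0, 0, 0, 0, 1, 0, 0, 0, 0, 0, 0, 1, 0, 0, 0, 0, 0, 0, 1, 0, 0, 0, 0, 0, 0, 1]'

```text
time_s: 13.2
eef_pos: [444.9, 240.3, 155.9]
ee_rot: [[-0.13, 0.992, 0.0], [0.992, 0.13, 0.0], [0.0, 0.0, -1.0]]
contact_force: [-0.1, -0.1, -0.1]
grip_width: 85.4
grip_force: 0.0
```

Request:
jog_arm --plan '[0, 0, 0, 0, 0, 0, 1, 0, 0, 0, 0, 0, 0, 1, 0, 0, 0.13, 0, 0, -2, 1, 0, 0, 0, 0, 0, 0, 1]'

```text
time_s: 13.6
eef_pos: [446.1, 241.1, 177.6]
ee_rot: [[0.002, 1.0, 0.003], [1.0, -0.002, 0.002], [0.002, 0.003, -1.0]]
contact_force: [-0.0, -0.8, -0.8]
grip_width: 85.6
grip_force: 0.0
```

Run:
```python
from h import *
print(get_obs()['eef_pos'],get_obs()['ee_rot'][:,1])
im,K,T=cam('side')
for q in ('done1_mid','bottle1_mid'):
  for r in vision.trace(q,'side')[:5]: print(q,r['p'],r['centre'],back(r['centre'],K,T,56).round(),r['region'].sum())
print(proj((444,240,56),K,T))
im,K,T=cam('scene')
for r in vision.trace('bottle1_mid','scene')[:5]: print(r['p'],r['centre'],back(r['centre'],K,T,40).round(),r['region'].sum())
cv2.imwrite('pics/s5.png',cv2.resize(im[150:300,310:460],(500,500)))
```

```text
[446.10755881 241.1267818  177.56335604] [ 0.99999284 -0.00203004  0.00319329]
bottle1_mid 0.85 [235.8, 209.6] [687. -70.  56.] 287
bottle1_mid 0.63 [213.7, 176.2] [ 792. -286.   56.] 124
bottle1_mid 0.54 [301.7, 161.8] [ 489. -404.   56.] 87
bottle1_mid 0.29 [245.6, 178.3] [ 680. -273.   56.] 217
[316.92102929 276.55953125]
0.75 [224.9, 254.9] [704. -96.  40.] 307
0.6 [146.7, 241.3] [ 786. -304.   40.] 299
0.57 [168.6, 160.5] [ 528. -440.   40.] 290
```

View pics/s5.png

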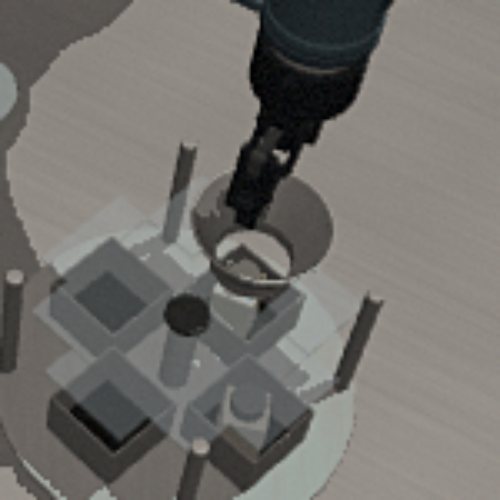

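Bottle C is down in the basket under the funnel (245,290 in crop). Next: −90° with the post at −60°.

Request:
jog_arm --plan '[0, 0, 0, -3.5, 3.4, 0, 1, 0, 0, 0, -3.5, 3.4, 0, 1, 0, 0, 0, -3.5, 3.4, 0, 1, 0, 0, 0, -3.3, 3.4, 0, 1, 0, 0, 0, 0, 0, 0, 1]'

```text
time_s: 14.35
eef_pos: [584.7, 94.5, 175.1]
ee_rot: [[0.009, 1.0, 0.002], [1.0, -0.009, -0.004], [-0.004, 0.002, -1.0]]
contact_force: [0.0, -0.3, 0.2]
grip_width: 85.6
grip_force: 0.0
```

Request:
jog_arm --plan '[0, 0, 0, 0, 0, 3, 1, 0, 0, 0, 0, 0, 3, 1, 0, 0, 0, 0, 0, 2, 1, 0, 0, 0, 0, 0, 0.6, 1, 0, 0, 0, 0, 0, 0, 1]'

```text
time_s: 14.85
eef_pos: [579.8, 102.4, 88.8]
ee_rot: [[-0.001, 1.0, -0.002], [1.0, 0.001, -0.0], [-0.0, -0.002, -1.0]]
contact_force: [-0.1, 0.2, 0.7]
grip_width: 85.4
grip_force: 0.0
```

Request:
jog_arm --plan '[0, 0, 0, 0, 0, 0, 1]'

```text
time_s: 14.95
eef_pos: [581.4, 102.6, 90.6]
ee_rot: [[-0.0, 1.0, 0.001], [1.0, 0.0, 0.0], [0.0, 0.001, -1.0]]
contact_force: [-0.7, -0.7, 0.4]
grip_width: 85.3
grip_force: 0.0
```

Request:
jog_arm --plan '[0, 0, 0, 0, 0.1, 0, -1, 0, 0, 0, 0, 0, 0, -1, 0, 0, 0, 0, 0, 0, -1, 0, 0, 0, 0, 0, 0, -1, 0, 0, 0, 0, 0, 0, -1]'

```text
time_s: 15.45
eef_pos: [582.1, 102.1, 90.0]
ee_rot: [[0.0, 1.0, 0.001], [1.0, -0.0, -0.0], [-0.0, 0.001, -1.0]]
contact_force: [-8.2, -1.8, 3.4]
grip_width: 12.7
grip_force: 31.7
```

Request:
jog_arm --plan '[0, 0, 0, 0, 0, 0, -1, 0, 0, 0, 0, 0, 0, -1]'

```text
time_s: 15.65
eef_pos: [582.1, 102.1, 90.0]
ee_rot: [[0.0, 1.0, 0.001], [1.0, -0.0, -0.0], [-0.0, 0.001, -1.0]]
contact_force: [0.1, -0.8, 1.7]
grip_width: 13.2
grip_force: 29.8
```

Request:
jog_arm --plan '[0, 0, 0, -0.99, -2.15, 0, -1, 0, 0, 0, -0.59, -2.29, 0, -1, 0, 0, 0, -0.19, -2.36, 0, -1, 0, 0, 0, 0.23, -2.35, 0, -1, 0, 0, 0, 0.63, -2.28, 0, -1]'

```text
time_s: 16.15
eef_pos: [468.7, 90.7, 90.3]
ee_rot: [[0.004, 1.0, 0.004], [1.0, -0.004, -0.002], [-0.001, 0.004, -1.0]]
contact_force: [5.7, -2.8, 1.4]
grip_width: 13.2
grip_force: 32.7
```

Request:
jog_arm --plan '[0, 0, 0, 1.02, -2.13, 0, -1, 0, 0, 0, 1.38, -1.92, 0, -1, 0, 0, 0, 1.69, -1.65, 0, -1, 0, 0, 0, 1.95, -1.33, 0, -1, 0, 0, 0, 0, 0, 0, -1]'

```text
time_s: 16.65
eef_pos: [395.8, 156.1, 90.1]
ee_rot: [[-0.004, 1.0, -0.0], [1.0, 0.004, 0.001], [0.001, -0.0, -1.0]]
contact_force: [-2.7, 1.1, 5.7]
grip_width: 13.1
grip_force: 33.2
```

Request:
jog_arm --plan '[0, 0, 0, 0, 0, 0, -1, 0, 0, 0, 0, 0, 0, -1]'

```text
time_s: 16.85
eef_pos: [396.9, 153.8, 90.1]
ee_rot: [[-0.001, 1.0, -0.0], [1.0, 0.001, 0.0], [0.0, -0.0, -1.0]]
contact_force: [-3.5, 1.2, 9.0]
grip_width: 12.9
grip_force: 33.4
```

Request:
jog_arm --plan '[0, 0, 0, 0, 0, 0, 1, 0, 0, 0, 0, 0, 0, 1, 0, 0, 0, 0, 0, 0, 1, 0, 0, 0, 0, 0, -4, 1, 0, 0, 0, 0, 0, -4, 1]'

```text
time_s: 17.35
eef_pos: [396.1, 152.8, 169.9]
ee_rot: [[0.0, 1.0, -0.003], [1.0, -0.0, -0.001], [-0.001, -0.003, -1.0]]
contact_force: [1.3, -0.3, -0.0]
grip_width: 83.2
grip_force: 0.0
```

Request:
jog_arm --plan '[0, 0, 0, -4, 2.6, 0, 1, 0, 0, 0, -4, 2.6, 0, 1, 0, 0, 0, -4, 2.6, 0, 1, 0, 0, 0, -4, 2.6, 0, 1, 0, 0, 0, -4, 2.6, 0, 1]'

```text
time_s: 17.85
eef_pos: [527.9, -48.5, 169.7]
ee_rot: [[0.0, 1.0, -0.0], [1.0, -0.0, -0.0], [-0.0, -0.0, -1.0]]
contact_force: [1.5, 0.1, 0.1]
grip_width: 85.5
grip_force: 0.0
```

Request:
jog_arm --plan '[0, 0, 0, -3.6, 2.8, 0, 1, 0, 0, 0, 0, 0, 0, 1, 0, 0, 0, 0, 0, 0, 1]'

```text
time_s: 18.15
eef_pos: [555.0, -83.5, 169.2]
ee_rot: [[0.002, 1.0, -0.001], [1.0, -0.002, -0.0], [-0.0, -0.001, -1.0]]
contact_force: [-0.5, 1.1, -0.5]
grip_width: 85.3
grip_force: 0.0
```

```bash
cat > cap.py <<'E'
from h import *
import sys
ex,ey=map(float,sys.argv[1:3])
o=get_obs();im,K,T=cam('wrist');print(o['eef_pos'].round(1),o['ee_rot'][:,1].round(3));cv2.imwrite('pics/cap_%.0f.png'%ex,im)
for r in vision.trace('bottle1_mid','wrist')[:5]:
    m=r['region'].astype(np.uint8)
    print('net',round(r['p'],2),np.round(r['centre']),back(r['centre'],K,T,50).round()[:2],m.sum())
    cs,_=cv2.findContours(m,0,1);c=max(cs,key=cv2.contourArea)
    ap=cv2.approxPolyDP(c,3,True)[:,0]; print(ap.tolist(),im[m>0].mean(0).round())
# rectify onto z=58 / 72 planes, 1px=0.5mm, 60mm window
def rect(z,h=45,s=2):
    n=2*h*s; g=np.array([[ex-h,ey+h],[ex+h,ey+h],[ex+h,ey-h],[ex-h,ey-h]],float)
    src=np.float32([proj((x,y,z),K,T) for x,y in g]);dst=np.float32([[0,0],[n,0],[n,n],[0,n]])
    return cv2.warpPerspective(im,cv2.getPerspectiveTransform(src,dst),(n,n),flags=cv2.INTER_LINEAR)
R=rect(72);g=cv2.GaussianBlur(cv2.cvtColor(R,6),(5,5),0)
ci=cv2.HoughCircles(g,cv2.HOUGH_GRADIENT,1,20,param1=60,param2=10,minRadius=24,maxRadius=32)
if ci is not None:
    for x,y,rr in ci[0][:4]: print('cap',round(ex-45+x/2,1),round(ey+45-y/2,1),'d',rr,g[int(y),int(x)])
# yaw: template of square edges at z=58
S=rect(58);gs=cv2.GaussianBlur(cv2.cvtColor(S,6).astype(np.float32),(5,5),0);gx=cv2.Sobel(gs,5,1,0);gy=cv2.Sobel(gs,5,0,1)
best=[]
t=np.linspace(-16,16,33)
for yaw in range(-45,45,3):
    a=np.radians(yaw);u=np.array([np.cos(a),np.sin(a)]);v=np.array([-u[1],u[0]])
    for dx in range(-15,16,1):
        for dy in range(-15,16,1):
            sc=[]
            for nrm,tg in((u,v),(-u,v),(v,u),(-v,u)):
                p=np.array([dx,dy])+nrm*18+t[:,None]*tg
                X=((p[:,0]+45)*2).astype(int);Y=((45-p[:,1])*2).astype(int)
                sc.append(abs((gx[Y,X]*nrm[0]-gy[Y,X]*nrm[1]).mean()))
            best.append((np.sum(np.sqrt(sc)),yaw,ex+dx,ey+dy))
best.sort(reverse=True);print(best[:5])
E
python3 cap.py 555 -117
```

```text
[555.  -83.5 169.2] [ 1.    -0.002 -0.001]
net 0.81 [417. 200.] [693. -96.] 2139
[[388, 189], [399, 209], [421, 226], [447, 215], [448, 202], [439, 187], [428, 179], [409, 174]] [117. 136. 146.]
net 0.45 [468. 370.] [ 783. -315.] 47
[[461, 368], [472, 376], [469, 370]] [152. 105.  87.]
cap 556.8 -117.8 d 25.4 96
cap 551.2 -109.2 d 26.8 88
[(np.float64(23.023916645499252), -27, 559.0, -110.0), (np.float64(22.905819296263644), -24, 559.0, -110.0), (np.float64(22.870287743749454), -30, 558.0, -110.0), (np.float64(22.814321378965435), -30, 559.0, -110.0), (np.float64(22.665892646267213), -27, 558.0, -110.0)]
```

```bash
cat > yaw.py <<'E'
from h import *
import sys
f=sys.argv[1];cx,cy=map(float,sys.argv[2:4]);R0=float(sys.argv[4]) if len(sys.argv)>4 else 4
im,K,T=cam('wrist');g=cv2.GaussianBlur(cv2.cvtColor(im,6).astype(np.float32),(3,3),0)
def smp(P):
    q=np.float32([proj(p,K,T) for p in P]);return cv2.remap(g,q[:,0].copy(),q[:,1].copy(),1)[:,0]
t=np.linspace(-15,15,16);out=[]
# edges of the top square nearest/farthest: contrast 3mm inside vs outside on z=58, and vertical silhouettes
for yaw in range(-45,45,5):
  for dx in (-3,0,3):
    for dy in (-3,0,3):
      a=np.radians(yaw);u=np.array([np.cos(a),np.sin(a)]);v=np.array([-u[1],u[0]]);s=[]
      for n,tg in((u,v),(-u,v),(v,u),(-v,u)):
        P=lambda d:np.c_[np.array([cx+dx,cy+dy])+n*d+t[:,None]*tg,np.full(16,58.)]
        s.append(abs((smp(P(16))-smp(P(20))).mean()))
      out.append((round(float(np.sum(np.sqrt(s))),1),yaw,cx+dx,cy+dy,np.round(s)))
out.sort(key=lambda r:-r[0])
for r in out[:7]: print(r)
E
python3 yaw.py x 556.8 -117.8
python3 - <<'E'
import cv2
im=cv2.imread('pics/cap_555.png');g=cv2.cvtColor(im,6)[175:275:3,230:340:3]
print('\n'.join(' '.join('%3d'%v for v in r) for r in g))
E
```

```text
(17.5, -25, 553.8, -120.8, array([13., 32., 32.,  6.], dtype=float32))
(17.4, -20, 553.8, -120.8, array([15., 30., 26.,  8.], dtype=float32))
(16.9, -30, 553.8, -120.8, array([11., 30., 36.,  4.], dtype=float32))
(16.9, -15, 553.8, -120.8, array([17., 24., 20., 11.], dtype=float32))
(16.0, -10, 553.8, -120.8, array([19., 18., 15., 13.], dtype=float32))
(15.4, 20, 559.8, -120.8, array([12., 24.,  9., 17.], dtype=float32))
(15.2, 15, 559.8, -120.8, array([11., 24.,  9., 16.], dtype=float32))
192 193 190 191 189 194 192 197 196 193 186 193 190 194 191 193 190 187 184 191 191 186 190 189 186 186 191 187 187 185 184 185 187 186 184 184 182
190 194 192 193 195 195 193 193 194 193 187 197 194 194 191 188 187 186 189 187 189 187 190 191 184 186 190 183 186 187 184 184 186 185 183 182 183
193 195 194 187 194 192 194 193 194 194 184 193 193 191 188 191 189 184 188 187 191 183 188 188 185 187 189 187 190 185 184 183 185 185 185 183 183
190 192 196 190 193 194 191 194 193 193 188 195 194 193 190 193 192 186 186 185 191 188 186 189 189 186 189 187 190 187 183 182 184 184 180 182 184
191 195 191 1
[... 3726 characters left out ...]
 115 113 118 117 118 115 113 116 118 114 116 114 116 113 115 115 118 114 115 113 113 112 114 115 116 118 115
122 117 115 120 118 122 116 121 116 119 117 116 119 118 116 119 117 119 121 117 115 113 114 114 114 118 115 112 114 114 116 113 115 113 116 117 115
122 120 118 119 117 120 117 120 118 120 121 117 119 117 118 119 114 120 120 117 119 117 114 113 117 114 120 117 116 117 114 114 117 115 116 117 115
122 115 118 117 117 120 118 121 120 121 120 118 120 117 117 118 112 120 118 115 116 116 113 116 118 114 119 114 115 118 117 118 118 113 118 118 120
123 117 119 118 118 121 116 123 120 119 115 121 122 117 122 118 113 120 117 117 114 118 115 116 117 116 114 118 116 118 117 117 115 116 120 116 116
```

Request:
jog_arm --plan '[0, 0, 0, -3.45, 0.1, 0, 1, 0, 0, 0.13, 0, 0, 2, 1, 0, 0, 0.13, 0, 0, 2, 1, 0, 0, 0.13, 0, 0, 1.5, 1, 0, 0, 0.1, 0, 0, 0, 1]'

```text
time_s: 18.8
eef_pos: [554.0, -115.0, 112.7]
ee_rot: [[0.473, 0.881, -0.004], [0.881, -0.473, 0.001], [-0.001, -0.004, -1.0]]
contact_force: [0.2, 0.7, 0.4]
grip_width: 85.7
grip_force: 0.0
```

Request:
jog_arm --plan '[0, 0, 0, 0, 0, 0, 1, 0, 0, 0, 0, 0, 3.5, 1, 0, 0, 0, 0, 0, 3.5, 1, 0, 0, 0, 0, 0, 3.5, 1, 0, 0, 0, 0, 0, 2, 1]'

```text
time_s: 19.3
eef_pos: [554.9, -115.6, -12.2]
ee_rot: [[0.467, 0.884, -0.002], [0.884, -0.467, 0.001], [-0.0, -0.002, -1.0]]
contact_force: [0.2, -0.2, -0.1]
grip_width: 85.9
grip_force: 0.0
```

Request:
jog_arm --plan '[0, 0, 0, 0, 0, 1, 1, 0, 0, 0, 0, 0, 0, 1, 0, 0, 0, 0, 0, 0, 1]'

```text
time_s: 19.6
eef_pos: [557.1, -116.9, -19.1]
ee_rot: [[0.47, 0.883, 0.002], [0.883, -0.47, -0.0], [0.001, 0.002, -1.0]]
contact_force: [0.1, -0.1, 0.9]
grip_width: 85.4
grip_force: 0.0
```

Request:
jog_arm --plan '[0, 0, 0, 0, 0, 0, -1, 0, 0, 0, 0, 0, 0, -1, 0, 0, 0, 0, 0, 0, -1, 0, 0, 0, 0, 0, 0, -1, 0, 0, 0, 0, 0, 0, -1]'

```text
time_s: 20.1
eef_pos: [557.0, -117.1, -19.5]
ee_rot: [[0.471, 0.882, 0.001], [0.882, -0.471, -0.0], [0.001, 0.001, -1.0]]
contact_force: [-0.2, -0.5, 5.9]
grip_width: 35.7
grip_force: 31.0
```

Request:
jog_arm --plan '[0, 0, 0, 0, 0, -2, -1, 0, 0, -0.13, 0, 0, -4, -1, 0, 0, -0.13, 0, 0, -4, -1, 0, 0, -0.13, 0, 0, -4, -1, 0, 0, -0.1, 0, 0, -4, -1]'

```text
time_s: 20.6
eef_pos: [555.4, -117.0, 161.1]
ee_rot: [[-0.005, 1.0, -0.001], [1.0, 0.005, -0.0], [-0.0, -0.001, -1.0]]
contact_force: [0.7, 0.3, -1.7]
grip_width: 35.5
grip_force: 30.4
```

Request:
jog_arm --plan '[0, 0, 0, 0, 0, 0, -1, 0, 0, 0, 2, -0.7, 0, -1, 0, 0, 0, 4, -1.2, 0, -1, 0, 0, 0, 4, -1.2, 0, -1, 0, 0, 0, 4, -1.2, 0, -1]'

```text
time_s: 21.1
eef_pos: [511.6, 24.2, 158.7]
ee_rot: [[0.001, 1.0, -0.002], [1.0, -0.001, -0.0], [-0.0, -0.002, -1.0]]
contact_force: [0.7, -0.2, -0.9]
grip_width: 35.6
grip_force: 30.6
```

Request:
jog_arm --plan '[0, 0, 0, 4, -1.2, 0, -1, 0, 0, 0, 4, -1.2, 0, -1, 0, 0, 0, 4, -1.2, 0, -1, 0, 0, 0, 4, -1.2, 0, -1, 0, 0, 0, 3.5, -1.2, 0, -1]'

```text
time_s: 21.6
eef_pos: [451.6, 219.8, 158.8]
ee_rot: [[-0.0, 1.0, -0.001], [1.0, 0.0, -0.0], [-0.0, -0.001, -1.0]]
contact_force: [0.2, 0.6, -1.3]
grip_width: 35.8
grip_force: 30.6
```

Request:
jog_arm --plan '[0, 0, 0, 2.3, -1, 0, -1, 0, 0, 0, 0, 0, 0, -1, 0, 0, 0, 0, 0, 0, -1]'

```text
time_s: 21.9
eef_pos: [442.4, 240.7, 158.9]
ee_rot: [[-0.001, 1.0, -0.001], [1.0, 0.001, -0.001], [-0.001, -0.001, -1.0]]
contact_force: [0.1, -0.4, -1.2]
grip_width: 35.3
grip_force: 30.6
```

Request:
jog_arm --plan '[0, 0, 0, 0, 0.1, 0.3, -1, 0, 0, 0, 0, 0, 0, 1, 0, 0, 0, 0, 0, 0, 1, 0, 0, 0, 0, 0, 0, 1, 0, 0, 0, 0, 0, 0, 1]'

```text
time_s: 22.4
eef_pos: [444.4, 240.8, 156.9]
ee_rot: [[0.001, 1.0, 0.0], [1.0, -0.001, 0.0], [0.0, 0.0, -1.0]]
contact_force: [0.6, 0.4, -0.1]
grip_width: 85.3
grip_force: 0.0
```

Request:
jog_arm --plan '[0, 0, 0, 0, 0, 0, 1, 0, 0, 0, 0, 0, -2, 1, 0, 0, 0, 0, 0, 0, 1, 0, 0, 0, 0, 0, 0, 1]'

```text
time_s: 22.8
eef_pos: [444.4, 241.2, 176.9]
ee_rot: [[0.0, 1.0, 0.001], [1.0, -0.0, 0.001], [0.001, 0.001, -1.0]]
contact_force: [-0.1, -0.4, -0.0]
grip_width: 85.0
grip_force: 0.0
```

Run:
```python
from h import *
print(get_obs()['eef_pos'])
im,K,T=cam('scene');
a=cv2.imread('pics/s5.png')
# brightness of interior of cap/body at expected places for baskets: under funnel(164.2), 74.2(C), -15.8(done?), -105.8(empty)
for ang in (164.2,74.2,-15.8,-105.8):
    r=np.radians(ang);out=[]
    for z in (92,50,25):
        q=proj((516+75*np.cos(r),220+75*np.sin(r),z),K,T).astype(int); out.append((z,q.tolist(),im[q[1]-1:q[1]+2,q[0]-1:q[0]+2].mean((0,1)).round().tolist()))
    print(ang,out)
for n in('scene','side'):
  cam(n)
  for r in vision.trace('done1_mid',n)[:6]: print(n,round(r['p'],2),np.round(r['centre']),r['region'].sum())
```

```text
[444.42262173 241.20245939 176.86403828]
164.2 [(92, [383, 232], [113.0, 119.0, 122.0]), (50, [381, 241], [104.0, 108.0, 107.0]), (25, [379, 246], [106.0, 109.0, 108.0])]
74.2 [(92, [385, 267], [100.0, 100.0, 98.0]), (50, [382, 275], [112.0, 115.0, 114.0]), (25, [381, 280], [79.0, 84.0, 87.0])]
-15.8 [(92, [343, 265], [98.0, 99.0, 96.0]), (50, [341, 273], [114.0, 116.0, 116.0]), (25, [341, 278], [84.0, 89.0, 90.0])]
-105.8 [(92, [343, 230], [92.0, 92.0, 89.0]), (50, [341, 239], [71.0, 71.0, 68.0]), (25, [341, 244], [71.0, 71.0, 67.0])]
scene 0.3 [300. 178.] 695
side 0.16 [200. 213.] 494
```

All three occupied baskets read bright, the empty one dark, so B is in. Third turn.

Request:
jog_arm --plan '[0, 0, 0, -3.5, 3.4, 0, 1, 0, 0, 0, -3.5, 3.5, 0, 1, 0, 0, 0, -3.5, 3.5, 0, 1, 0, 0, 0, -3.4, 3.4, 0, 1, 0, 0, 0, 0, 0, 0, 1]'

```text
time_s: 23.55
eef_pos: [586.2, 94.2, 176.3]
ee_rot: [[0.01, 1.0, 0.003], [1.0, -0.01, -0.004], [-0.004, 0.003, -1.0]]
contact_force: [-0.4, 0.8, -0.5]
grip_width: 85.4
grip_force: 0.0
```

Request:
jog_arm --plan '[0, 0, 0, 0, 0, 3, 1, 0, 0, 0, 0, 0, 3, 1, 0, 0, 0, 0, 0, 2, 1, 0, 0, 0, 0, 0, 0.6, 1, 0, 0, 0, 0, 0, 0, 1]'

```text
time_s: 24.05
eef_pos: [581.3, 102.3, 90.0]
ee_rot: [[-0.0, 1.0, -0.002], [1.0, 0.0, -0.0], [-0.0, -0.002, -1.0]]
contact_force: [-0.3, -0.6, 0.3]
grip_width: 85.2
grip_force: 0.0
```

Request:
jog_arm --plan '[0, 0, 0, 0, 0, 0, 1]'

```text
time_s: 24.15
eef_pos: [582.8, 102.4, 91.7]
ee_rot: [[-0.0, 1.0, 0.001], [1.0, 0.0, 0.0], [0.0, 0.001, -1.0]]
contact_force: [-0.3, 0.6, 0.5]
grip_width: 85.7
grip_force: 0.0
```

Request:
jog_arm --plan '[0, 0, 0, 0, 0, 0, -1, 0, 0, 0, 0, 0, 0, -1, 0, 0, 0, 0, 0, 0, -1, 0, 0, 0, 0, 0, 0, -1, 0, 0, 0, 0, 0, 0, -1]'

```text
time_s: 24.65
eef_pos: [581.5, 102.5, 90.8]
ee_rot: [[-0.0, 1.0, -0.001], [1.0, 0.0, 0.0], [0.0, -0.001, -1.0]]
contact_force: [1.4, 0.8, 0.7]
grip_width: 12.9
grip_force: 30.4
```

Request:
jog_arm --plan '[0, 0, 0, 0, 0, 0, -1, 0, 0, 0, 0, 0, 0, -1]'

```text
time_s: 24.85
eef_pos: [581.7, 102.5, 90.8]
ee_rot: [[-0.001, 1.0, -0.001], [1.0, 0.001, 0.0], [0.0, -0.001, -1.0]]
contact_force: [-2.7, 1.7, 4.0]
grip_width: 13.2
grip_force: 29.4
```

Request:
jog_arm --plan '[0, 0, 0, -0.99, -2.15, 0, -1, 0, 0, 0, -0.59, -2.29, 0, -1, 0, 0, 0, -0.19, -2.36, 0, -1, 0, 0, 0, 0.23, -2.35, 0, -1, 0, 0, 0, 0.63, -2.28, 0, -1]'

```text
time_s: 25.35
eef_pos: [469.4, 89.8, 91.2]
ee_rot: [[0.004, 1.0, 0.004], [1.0, -0.004, -0.002], [-0.002, 0.004, -1.0]]
contact_force: [3.0, -4.4, -0.3]
grip_width: 12.9
grip_force: 32.2
```

Request:
jog_arm --plan '[0, 0, 0, 1.02, -2.13, 0, -1, 0, 0, 0, 1.38, -1.92, 0, -1, 0, 0, 0, 1.69, -1.65, 0, -1, 0, 0, 0, 1.85, -1.3, 0, -1, 0, 0, 0, 0, 0, 0, -1]'

```text
time_s: 25.85
eef_pos: [397.2, 154.2, 91.1]
ee_rot: [[-0.003, 1.0, 0.0], [1.0, 0.003, 0.001], [0.001, 0.0, -1.0]]
contact_force: [-1.4, -1.8, 4.5]
grip_width: 12.7
grip_force: 32.7
```

Request:
jog_arm --plan '[0, 0, 0, 0, 0, 0, -1, 0, 0, 0, 0, 0, 0, -1, 0, 0, 0, 0, 0, 0, 1, 0, 0, 0, 0, 0, 0, 1, 0, 0, 0, 0, 0, 0, 1]'

```text
time_s: 26.35
eef_pos: [398.2, 151.9, 90.6]
ee_rot: [[0.001, 1.0, 0.0], [1.0, -0.001, -0.0], [-0.0, 0.0, -1.0]]
contact_force: [0.5, -0.8, 0.4]
grip_width: 55.7
grip_force: 0.0
```

Request:
jog_arm --plan '[0, 0, 0, 0, 0, -4, 1, 0, 0, 0, 0, 0, -4, 1, 0, 0, 0, -3, 4, 0, 1, 0, 0, 0, -3, 4, 0, 1, 0, 0, 0, -3, 4, 0, 1]'

```text
time_s: 26.85
eef_pos: [519.5, 61.1, 171.3]
ee_rot: [[-0.001, 1.0, 0.001], [1.0, 0.001, 0.0], [0.0, 0.001, -1.0]]
contact_force: [-0.1, 0.3, 0.2]
grip_width: 85.3
grip_force: 0.0
```

Request:
jog_arm --plan '[0, 0, 0, -3, 4, 0, 1, 0, 0, 0, -3, 4, 0, 1, 0, 0, 0, -3, 4, 0, 1, 0, 0, 0, -3, 4, 0, 1, 0, 0, 0, -1, 2, 0, 1]'

```text
time_s: 27.35
eef_pos: [700.0, -73.4, 170.1]
ee_rot: [[0.005, 1.0, 0.001], [1.0, -0.005, -0.003], [-0.003, 0.001, -1.0]]
contact_force: [0.4, -0.7, 0.2]
grip_width: 85.4
grip_force: 0.0
```

Request:
jog_arm --plan '[0, 0, 0, 0, 0, 0, 1, 0, 0, 0, 0, 0, 0, 1]'

```text
time_s: 27.55
eef_pos: [697.2, -67.6, 169.8]
ee_rot: [[0.0, 1.0, -0.002], [1.0, -0.0, 0.0], [0.0, -0.002, -1.0]]
contact_force: [-0.1, -0.6, 0.5]
grip_width: 85.7
grip_force: 0.0
```

```bash
python3 cap.py 697 -95
python3 - <<'E'
from h import *
im,K,T=cam('wrist');c=proj((697,-95,65),K,T).astype(int);print(c)
g=cv2.cvtColor(im,6)[c[1]-54:c[1]+45:3,c[0]-54:c[0]+55:3]
print('\n'.join(' '.join('%3d'%v for v in r) for r in g))
E
```

```text
[697.2 -67.6 169.8] [ 1.    -0.    -0.002]
net 0.89 [288. 213.] [701. -94.] 1620
[[290, 186], [269, 201], [267, 220], [285, 240], [311, 222], [306, 204]] [108. 125. 137.]
net 0.73 [359. 343.] [ 788. -258.] 203
[[357, 337], [349, 346], [364, 352], [368, 345]] [65. 34. 16.]
cap 701.8 -95.2 d 27.9 100
cap 695.2 -82.8 d 29.2 142
cap 726.2 -110.8 d 27.5 115
[(np.float64(22.215981275225012), 36, 702.0, -100.0), (np.float64(22.055438779009734), 39, 702.0, -99.0), (np.float64(21.760512002861322), 36, 702.0, -99.0), (np.float64(21.709420405273637), 36, 701.0, -100.0), (np.float64(21.69377400322853), 33, 701.0, -99.0)]
[284 219]
185 186 186 183 190 185 190 183 182 191 187 186 191 184 192 192 192 184 190 192 187 187 188 190 190 191 188 191 195 191 194 191 187 188 191 188 182
183 187 185 183 186 186 190 184 180 190 186 186 190 185 193 193 190 184 189 195 188 189 188 192 190 192 185 189 192 193 194 191 185 190 193 193 185
186 186 184 184 187 184 192 187 182 187 186 187 190 185 190 192 192 186 188 193 188 190 191 188 188 189 186 194 193 194 192 190 187 192 194 190 183
187 182 186 182 187 184 191 1
[... 3710 characters left out ...]
 116 114 115 112 114 114 116 118 119 118 116 115 116 116 121 117 118 114 112 117 115 117 118 117 117 113 115
114 114 119 114 112 114 114 113 116 115 118 117 117 113 116 112 119 117 118 116 116 115 115 111 119 118 117 118 113 115 116 115 120 115 114 117 114
112 112 116 116 112 117 116 117 114 110 111 114 113 116 114 113 122 114 119 120 116 116 116 111 117 118 115 118 114 119 119 112 117 118 116 115 114
113 116 117 116 113 116 111 113 112 114 116 114 114 115 113 112 117 115 113 118 115 112 114 117 115 115 121 115 112 114 113 111 119 119 115 117 112
115 113 120 117 108 111 116 115 115 116 113 114 113 111 114 110 116 110 114 117 114 116 116 112 114 113 111 104 107 106 108 102 104 109 112 115 116
```

Request:
jog_arm --plan '[0, 0, 0, -2.95, 0.4, 0, 1, 0, 0, 0.13, 0, 0, 1, 1, 0, 0, 0.13, 0, 0, 1, 1, 0, 0, 0.13, 0, 0, 1, 1, 0, 0, 0.13, 0, 0, 1, 1]'

```text
time_s: 28.2
eef_pos: [701.3, -96.0, 130.8]
ee_rot: [[0.501, 0.866, 0.0], [0.866, -0.501, 0.001], [0.001, -0.0, -1.0]]
contact_force: [-0.3, 0.4, 1.2]
grip_width: 85.6
grip_force: 0.0
```

Request:
jog_arm --plan '[0, 0, 0.13, 0, 0, 1, 1, 0, 0, 0.13, 0, 0, 1, 1, 0, 0, 0.11, 0, 0, 0, 1, 0, 0, 0, 0, 0, 0, 1, 0, 0, 0, 0, 0, 0, 1]'

```text
time_s: 28.7
eef_pos: [701.8, -96.4, 111.2]
ee_rot: [[0.775, 0.632, 0.0], [0.632, -0.775, 0.0], [0.0, 0.0, -1.0]]
contact_force: [0.6, 0.1, 0.7]
grip_width: 85.2
grip_force: 0.0
```

Request:
jog_arm --plan '[0, 0, 0, 0, 0, 3.5, 1, 0, 0, 0, 0, 0, 3.5, 1, 0, 0, 0, 0, 0, 3.5, 1, 0, 0, 0, 0, 0, 1.5, 1, 0, 0, 0, 0, 0, 0.9, 1]'

```text
time_s: 29.2
eef_pos: [701.2, -96.9, -19.2]
ee_rot: [[0.776, 0.631, -0.001], [0.631, -0.776, 0.0], [-0.001, -0.001, -1.0]]
contact_force: [-0.5, -0.3, 0.1]
grip_width: 84.9
grip_force: 0.0
```

Request:
jog_arm --plan '[0, 0, 0, 0, 0, 0, 1, 0, 0, 0, 0, 0, 0, 1]'

```text
time_s: 29.4
eef_pos: [703.3, -97.5, -16.5]
ee_rot: [[0.777, 0.63, 0.003], [0.63, -0.777, -0.0], [0.002, 0.002, -1.0]]
contact_force: [0.5, 0.1, 1.0]
grip_width: 85.3
grip_force: 0.0
```

Request:
jog_arm --plan '[0, 0, 0, 0, 0, 0, -1, 0, 0, 0, 0, 0, 0, -1, 0, 0, 0, 0, 0, 0, -1, 0, 0, 0, 0, 0, 0, -1, 0, 0, 0, 0, 0, 0, -1]'

```text
time_s: 29.9
eef_pos: [702.4, -97.2, -17.6]
ee_rot: [[0.777, 0.63, 0.001], [0.63, -0.777, -0.0], [0.001, 0.001, -1.0]]
contact_force: [-0.8, -0.4, 4.5]
grip_width: 35.7
grip_force: 30.7
```

Request:
jog_arm --plan '[0, 0, 0, 0, 0, -2, -1, 0, 0, 0, 0, 0, -4, -1, 0, 0, -0.13, 0, 0, -4, -1, 0, 0, -0.13, 0, 0, -4, -1, 0, 0, -0.13, 0, 0, -4, -1]'

```text
time_s: 30.4
eef_pos: [701.5, -97.4, 164.7]
ee_rot: [[0.475, 0.88, 0.0], [0.88, -0.475, -0.001], [-0.0, 0.001, -1.0]]
contact_force: [-0.6, -1.4, -1.6]
grip_width: 35.6
grip_force: 30.2
```

Request:
jog_arm --plan '[0, 0, -0.13, 0, 0, 0, -1, 0, 0, -0.13, 0, 0, 0, -1, 0, 0, -0.13, 0, 0, 0, -1, 0, 0, -0.11, 0, 0, 0, -1, 0, 0, 0, 0, 0, 0, -1]'

```text
time_s: 30.9
eef_pos: [701.7, -97.6, 162.8]
ee_rot: [[-0.0, 1.0, 0.0], [1.0, 0.0, -0.0], [-0.0, 0.0, -1.0]]
contact_force: [0.2, 0.3, -1.7]
grip_width: 36.0
grip_force: 30.2
```

Request:
jog_arm --plan '[0, 0, 0, 2, -1.5, 0, -1, 0, 0, 0, 3.8, -2.9, 0, -1, 0, 0, 0, 3.8, -2.9, 0, -1, 0, 0, 0, 3.8, -2.9, 0, -1, 0, 0, 0, 3.8, -2.9, 0, -1]'

```text
time_s: 31.4
eef_pos: [569.6, 76.0, 162.5]
ee_rot: [[0.004, 1.0, 0.001], [1.0, -0.004, 0.0], [0.0, 0.001, -1.0]]
contact_force: [0.3, 0.5, -0.5]
grip_width: 35.3
grip_force: 30.3
```

Request:
jog_arm --plan '[0, 0, 0, 3.8, -2.9, 0, -1, 0, 0, 0, 3.8, -2.9, 0, -1, 0, 0, 0, 3.8, -2.9, 0, -1, 0, 0, 0, 3, -2.5, 0, -1, 0, 0, 0, 2.2, -1.5, 0, -1]'

```text
time_s: 31.9
eef_pos: [441.5, 243.1, 162.5]
ee_rot: [[0.001, 1.0, -0.0], [1.0, -0.001, 0.001], [0.001, -0.0, -1.0]]
contact_force: [-0.1, -0.4, -0.8]
grip_width: 36.0
grip_force: 30.4
```

Request:
jog_arm --plan '[0, 0, 0, 0, 0, 0, -1, 0, 0, 0, 0, 0, 0, -1]'

```text
time_s: 32.1
eef_pos: [444.0, 240.9, 162.3]
ee_rot: [[0.001, 1.0, 0.001], [1.0, -0.001, -0.0], [-0.0, 0.001, -1.0]]
contact_force: [-0.8, -0.6, -1.2]
grip_width: 35.6
grip_force: 30.4
```

Request:
jog_arm --plan '[0, 0, 0, 0, 0, 0.5, -1, 0, 0, 0, 0, 0, 0, 1, 0, 0, 0, 0, 0, 0, 1, 0, 0, 0, 0, 0, 0, 1, 0, 0, 0, 0, 0, 0, 1]'

```text
time_s: 32.6
eef_pos: [444.1, 240.6, 156.8]
ee_rot: [[0.001, 1.0, 0.0], [1.0, -0.001, 0.0], [0.0, 0.0, -1.0]]
contact_force: [-0.4, -0.2, -0.5]
grip_width: 85.4
grip_force: 0.0
```

Request:
jog_arm --plan '[0, 0, 0, 0, 0, 0, 1, 0, 0, 0, 0, 0, -3, 1, 0, 0, 0, -4, 1, 0, 1, 0, 0, 0, -4, 1, 0, 1, 0, 0, 0, -4, 1, 0, 1]'

```text
time_s: 33.1
eef_pos: [474.2, 119.7, 187.1]
ee_rot: [[-0.001, 1.0, 0.001], [1.0, 0.001, 0.0], [0.0, 0.001, -1.0]]
contact_force: [0.8, -1.2, -0.7]
grip_width: 85.2
grip_force: 0.0
```

Request:
jog_arm --plan '[0, 0, 0, -4, 1.2, 0, 1, 0, 0, 0, -4, 1.2, 0, 1, 0, 0, 0, -4, 1.2, 0, 1, 0, 0, 0, -4, 1.2, 0, 1, 0, 0, 0, -4, 1.2, 0, 1]'

```text
time_s: 33.6
eef_pos: [534.2, -80.8, 186.9]
ee_rot: [[-0.0, 1.0, 0.0], [1.0, 0.0, 0.0], [0.0, 0.0, -1.0]]
contact_force: [0.6, 0.5, 0.3]
grip_width: 85.3
grip_force: 0.0
```

Request:
jog_arm --plan '[0, 0, 0, -4, 1.2, 0, 1, 0, 0, 0, -3, 1.2, 0, 1, 0, 0, 0, 0, 0, 0, 1, 0, 0, 0, 0, 0, 0, 1]'

```text
time_s: 34.0
eef_pos: [557.7, -149.5, 186.5]
ee_rot: [[0.001, 1.0, -0.0], [1.0, -0.001, 0.0], [0.0, -0.0, -1.0]]
contact_force: [-0.7, -0.3, 0.2]
grip_width: 85.5
grip_force: 0.0
```

Run:
```python
from h import *
im,K,T=cam('scene')
for ang in (164.2,74.2,-15.8,-105.8):
    r=np.radians(ang);out=[]
    for z in (92,50):
        q=proj((516+75*np.cos(r),220+75*np.sin(r),z),K,T).astype(int); out.append((z,im[q[1]-1:q[1]+2,q[0]-1:q[0]+2].mean((0,1)).round().tolist()))
    print(ang,out)
print('wb',[(round(r['p'],2),np.round(r['centre']).tolist()) for r in vision.trace('bottle1_mid','scene')])
im,K,T=cam('wrist');cv2.imwrite('pics/w9.png',im);np.savez('w9.npz',K=K,T=T);print(get_obs()['eef_pos'])
vis=[]
for q,z in [('guard',106),('guard_fin',130),('knob',96),('knob_pointer',60),('index_tab',62)]:
  for r in vision.trace(q,'wrist')[:2]:
    c=max(cv2.findContours(r['region'].astype(np.uint8),0,1)[0],key=cv2.contourArea)
    print(q,round(r['p'],2),np.round(r['centre']),back(r['centre'],K,T,z).round(),r['region'].sum(),cv2.approxPolyDP(c,4,True)[:,0].tolist())
```

```text
164.2 [(92, [111.0, 117.0, 121.0]), (50, [125.0, 130.0, 129.0])]
74.2 [(92, [99.0, 99.0, 97.0]), (50, [119.0, 123.0, 123.0])]
-15.8 [(92, [98.0, 99.0, 96.0]), (50, [119.0, 123.0, 123.0])]
-105.8 [(92, [98.0, 100.0, 98.0]), (50, [106.0, 109.0, 108.0])]
wb [(0.56, [150.0, 242.0]), (0.55, [170.0, 160.0]), (0.21, [400.0, 338.0])]
[ 557.70731248 -147.39101639  186.63137978]
guard 0.56 [297. 302.] [ 571. -255.  106.] 5934 [[261, 267], [254, 336], [289, 341], [338, 335], [345, 297], [336, 273]]
guard_fin 0.6 [298. 305.] [ 570. -242.  130.] 6016 [[261, 267], [255, 336], [287, 342], [339, 334], [345, 296], [335, 273]]
```

All four baskets read full and no white bottle remains on the bench (only the blue ones report). Now for the regulator: back off a little for an unobstructed view.

Request:
jog_arm --plan '[0, 0, 0, 3.5, 0, 0, 1, 0, 0, 0, 3.5, 0, 0, 1, 0, 0, 0, 0, 0, 0, 1, 0, 0, 0, 0, 0, 0, 1]'

```text
time_s: 34.8
eef_pos: [557.9, -78.2, 186.8]
ee_rot: [[-0.002, 1.0, 0.0], [1.0, 0.002, -0.0], [-0.0, 0.0, -1.0]]
contact_force: [0.4, -0.6, 0.4]
grip_width: 85.2
grip_force: 0.0
```

Run:
```python
from h import *
im,K,T=cam('wrist');print(get_obs()['eef_pos']);np.savez('w10.npz',K=K,T=T);cv2.imwrite('pics/w10.png',im)
c=proj((575,-285,80),K,T);print(c)
im2,K2,T2=cam('scene');im3,K3,T3=cam('side')
a=cv2.resize(im[150:330,190:380],(500,474));b=cv2.resize(im2[135:215,150:250],(300,240));d=cv2.resize(im3[140:212,250:340],(300,240))
o=np.zeros((480,800,3),np.uint8);o[:474,:500]=a;o[:240,500:]=b;o[240:480,500:]=d
cv2.imwrite('pics/v14.png',o)
```

```text
[557.81054056 -79.63811803 186.85305145]
[298.36738552 362.05534929]
```

View pics/v14.png

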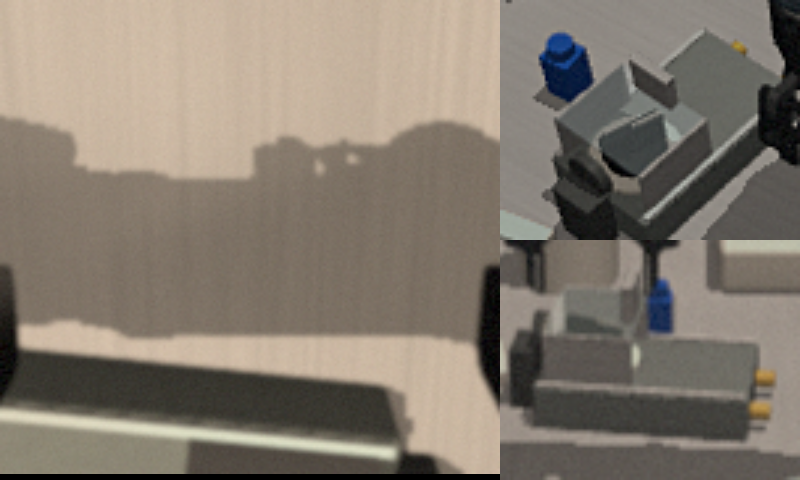

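Scene crop: the guard sits at the dial (+x) end, with its fin at crop (650,80), and the box's orange taps are at the −x end. The guard slides back toward −x. The wrist view missed the knob (wrong way), so I'll move over it and work from numbers.

Request:
jog_arm --plan '[0, 0, 0, -4, 0.4, -1, 1, 0, 0, 0, -4, 0.4, -1, 1, 0, 0, 0, -4, 0.4, -1, 1, 0, 0, 0, -4, 0, 0, 1, 0, 0, 0, -1, 0, 0, 1]'

```text
time_s: 35.45
eef_pos: [568.0, -257.0, 217.2]
ee_rot: [[0.009, 1.0, -0.0], [1.0, -0.009, -0.004], [-0.004, 0.0, -1.0]]
contact_force: [-0.6, 0.5, -0.3]
grip_width: 85.3
grip_force: 0.0
```

Request:
jog_arm --plan '[0, 0, 0, 0, 0, 0, 1, 0, 0, 0, 0, 0, 0, 1]'

```text
time_s: 35.65
eef_pos: [569.8, -248.1, 216.4]
ee_rot: [[-0.0, 1.0, -0.0], [1.0, 0.0, 0.001], [0.001, -0.0, -1.0]]
contact_force: [-0.3, 0.3, 0.7]
grip_width: 85.4
grip_force: 0.0
```

Run:
```python
from h import *
d=np.load('w10.npz');a,b=[back(p,d['K'],d['T'],50) for p in((190,305.8),(342,322.9))];print('box edge',a.round(),b.round(),np.degrees(np.arctan2(*(b-a)[[1,0]])))
im,K,T=cam('wrist');np.savez('w11.npz',K=K,T=T);cv2.imwrite('pics/w11.png',im);print(get_obs()['eef_pos'])
for q,z in [('guard',106),('guard_fin',130),('knob',96),('knob_pointer',60),('index_tab',62)]:
  for r in vision.trace(q,'wrist')[:2]:
    c=max(cv2.findContours(r['region'].astype(np.uint8),0,1)[0],key=cv2.contourArea)
    print(q,round(r['p'],2),np.round(r['centre']),back(r['centre'],K,T,z).round(),r['region'].sum(),cv2.approxPolyDP(c,4,True)[:,0].tolist())
g=cv2.cvtColor(im,6)[180:336:4,180:390:4]
print('\n'.join('%3d:'%(180+4*i)+' '.join('%3d'%v for v in r) for i,r in enumerate(g)))
```

```text
box edge [ 443. -230.   50.] [ 631. -254.   50.] -7.419801468641598
[ 570.0134973  -247.27748831  216.41527679]
guard 0.85 [285. 234.] [ 570. -295.  106.] 9603 [[251, 176], [245, 185], [237, 285], [316, 294], [331, 191], [326, 185]]
guard_fin 0.67 [285. 238.] [ 570. -289.  130.] 9681 [[250, 177], [244, 193], [237, 286], [315, 295], [332, 192], [326, 184]]
index_tab 0.26 [285. 238.] [ 571. -318.   62.] 9650 [[251, 176], [244, 195], [237, 287], [316, 295], [332, 192], [326, 184]]
180:101  97  97 101  98  97  93  98  97  96  96  97  95  97  97  98 100  92  85  86  82  90  84  86  84  88  95 103 115 130 145 149 171 188 229 228 226 217 193 117 190 190 197 196 197 194 193 195 193 196 198 197 198
184: 97  99 101  98  99  98 100 100  96  94  99  96  97 100  99  98 100  96  91  91  83  83  84  84  85  86  85  80  85  84  80  84  84  82  94 115 139 184 189 117 189 190 197 195 196 197 193 195 194 194 203 196 198
188:107 103 100 103 100  98  95  95  98  95  99 100 100 100  96  97 109 136 138 136 137 134 127 119 110 103  91  88  89  83  85  85  87  85  86  88  91  94 103 122 145 190 198 195 192 1
[... 7106 characters left out ...]
 194 196 194 196 194 201 200 199 199 198 194 196  68
324: 72 196 200 196 198 196 197 201 203 200 199 204  92  36  38  30  25  39  57 164 199 198 198 195 197 194 195 191 195 193 195 193 195 192 197 191 200 196 193 195 196 194 197 191 193 201 202 199 200 195 195 196  55
328: 21 116 201 199 199 200 198 198 201 200 197 201  97  78  83  88  72  32  45 184 200 199 195 194 200 191 191 194 194 193 196 194 196 191 195 195 198 198 193 195 197 196 195 193 197 199 200 195 202 194 195  90  16
332: 20  16 158 195 198 199 195 199 200 198 199 204 110  82  80  84  86  57  63 188 195 194 193 196 196 192 192 192 193 195 195 194 196 190 197 193 199 195 192 193 196 197 193 192 194 198 197 195 194 192 130  24  13
```

From the pixel values: guard outline (251,176)–(326,185)–(316,294)–(237,285); fin at columns 240–254; index tab is a dark spot at about (290,198) on the white bezel; the pointer's white line runs (260,228)→(281,240).

Run:
```python
from h import *
d=np.load('w11.npz');K,T=d['K'],d['T']
B=lambda p,z:back(p,K,T,z)[:2]
for p in((251,176),(326,185),(316,294),(237,285)): print('guard',B(p,106).round(1))
for p in((257,227),(320,227),(288,192),(288,262)): print('bezel',B(p,57).round(1))
print('tab',B((290,199),62).round(1),'ptr',B((260,228),96).round(1),B((281,240),96).round(1))
im=cv2.imread('pics/w11.png');g=cv2.cvtColor(im,6)[206:298:3,228:266:1]
print('\n'.join('%3d:'%(206+3*i)+' '.join('%3d'%v for v in r) for i,r in enumerate(g)))
im2,K2,T2=cam('scene');im3,K3,T3=cam('side')
# scene fin top corners read from view
for p in((193.3,154),(208.6,166)): print('fin scene',back(p,K2,T2,148).round(1))
```

```text
guard [ 537. -233.]
guard [ 611.5 -242.2]
guard [ 605.  -365.6]
guard [ 517.9 -354.3]
bezel [ 536.8 -304.7]
bezel [ 613.3 -304.7]
bezel [ 574.3 -261.1]
bezel [ 574.6 -351.4]
tab [ 576.6 -268.2] ptr [ 543.8 -291.4] [ 566.3 -305.3]
206: 97  99  97  97 100  97  96  97 101 100 100  98 100 100 106 116 125 135 134 134 135 138 138 140 150 166 180 184 186 184 186 185 183 186 184 187 183 183
209:100  99 100 101  97  94  95  97 101  99 101 100  99  98 108 122 131 138 138 137 139 139 149 167 180 181 184 183 182 186 182 185 185 183 183 183 179 171
212: 99  95  99  96  96 100  96  99  99  96 100  96  94 101 107 123 136 139 135 136 142 157 173 182 182 181 185 181 182 181 184 184 183 183 180 163 139 116
215:100  96  98  98  99 102  98  96  98  97  99  98  99 100 111 127 138 138 135 139 158 171 179 182 184 183 180 182 180 180 181 179 172 149 126 107 101 104
218: 96  97  98  97  97  95  98  94  96  98  96  99 100 107 116 129 133 124 108 108 112 116 123 119 123 130 137 146 158 172 171 154 121 104 106  96  99 100
221:102 106 104 104 102 104 101  98 100 100 101 100 102 107 123 126 112 102  92  89  91  8
[... 3331 characters left out ...]
26 126 125
287:202 198 198 198 199 201 201 200 199 203 202 204 205 204 202 205 201 202 205 204 205 204 207 202 202 204 202 200 199 197 197 193 192 190 187 186 183 180
290:201 200 200 200 202 203 200 201 204 203 201 203 205 199 203 202 200 203 204 204 199 204 206 202 200 199 196 197 201 200 203 202 204 202 202 200 202 200
293:198 198 202 198 182 157 128 117 113 114 108 107 110 107 107 110 104 106 102  94  90  88  87  88  85  78  84 108 140 162 177 186 193 195 199 198 199 196
296:199 199 197 175 124  75  40  27  35  35  34  32  30  33  29  38  33  31  38  35  32  32  38  30  29  28  39  54  87 113 125 121 125 129 137 149 168 186
fin scene [ 532.3 -321.1  148. ]
fin scene [ 544.1 -257.8  148. ]
```

Run:
```python
from h import *
d=np.load('w11.npz');K,T=d['K'],d['T']
for p in((239.5,232.5),(251.5,232.5),(237.5,281.5),(248,281.5),(244,257)): print(back(p,K,T,148)[:2].round(1))
im3,K3,T3=cam('side');im2,K2,T2=cam('scene')
for z in(148,106): print(proj((530,-294,z),K2,T2),proj((530,-294,z),K3,T3))
```

```text
[ 529.9 -276.3]
[ 540.6 -276.3]
[ 526.  -325.2]
[ 535.9 -325.3]
[ 533.1 -300.2]
[201.39725642 157.4051955 ] [289.32144712 151.49904347]
[203.29167889 167.01056769] [289.38117901 162.80019113]
```

Request:
jog_arm --plan '[0, 0, 0, -2.7, -1.85, 0, 1, 0, 0, 0, -2.7, -1.85, 0, 1, 0, 0, 0.125, 0, 0, 2, 1, 0, 0, 0, 0, 0, 4, 1, 0, 0, 0, 0, 0, 4, 1]'

```text
time_s: 36.65
eef_pos: [533.5, -303.7, 116.5]
ee_rot: [[0.125, 0.992, 0.002], [0.992, -0.125, -0.001], [-0.001, 0.002, -1.0]]
contact_force: [1.0, 1.0, 0.8]
grip_width: 85.3
grip_force: 0.0
```

Request:
jog_arm --plan '[0, 0, 0, 0, 0, 2.5, 1, 0, 0, 0, 0, 0, 1.5, 1, 0, 0, 0, 0, 0, 0, 1, 0, 0, 0, 0, 0, 0, 1]'

```text
time_s: 37.05
eef_pos: [533.6, -303.7, 77.8]
ee_rot: [[0.125, 0.992, 0.001], [0.992, -0.125, -0.001], [-0.001, 0.001, -1.0]]
contact_force: [-0.1, 1.0, 1.4]
grip_width: 85.6
grip_force: 0.0
```

Request:
jog_arm --plan '[0, 0, 0, 0, 0, 0, -1, 0, 0, 0, 0, 0, 0, -1, 0, 0, 0, 0, 0, 0, -1, 0, 0, 0, 0, 0, 0, -1, 0, 0, 0, 0, 0, 0, -1]'

```text
time_s: 37.55
eef_pos: [533.0, -303.2, 77.0]
ee_rot: [[0.125, 0.992, 0.0], [0.992, -0.125, -0.0], [-0.0, 0.0, -1.0]]
contact_force: [-0.4, 0.1, 0.0]
grip_width: 12.5
grip_force: 1.2
```

Request:
jog_arm --plan '[0, 0, 0, 0, 0, 0, -1, 0, 0, 0, 0, 0, 0, -1]'

```text
time_s: 37.75
eef_pos: [533.0, -303.2, 77.0]
ee_rot: [[0.124, 0.992, 0.0], [0.992, -0.124, -0.0], [-0.0, 0.0, -1.0]]
contact_force: [-1.3, -0.1, 2.8]
grip_width: 11.6
grip_force: 32.4
```

Fin gripped (11.6 mm). Slide it back.

Request:
jog_arm --plan '[0, 0, 0, 0, -2, 0, -1, 0, 0, 0, 0, -2.5, 0, -1, 0, 0, 0, 0, -2.5, 0, -1, 0, 0, 0, 0, -2, 0, -1, 0, 0, 0, 0, -1, 0, -1]'

```text
time_s: 38.25
eef_pos: [432.5, -291.8, 77.0]
ee_rot: [[0.125, 0.992, 0.001], [0.992, -0.125, -0.002], [-0.002, 0.001, -1.0]]
contact_force: [1.9, -5.3, -2.1]
grip_width: 11.5
grip_force: 33.2
```

Request:
jog_arm --plan '[0, 0, 0, 0, -0.5, 0, -1, 0, 0, 0, 0, 0, 0, -1, 0, 0, 0, 0, 0, 0, -1]'

```text
time_s: 38.55
eef_pos: [428.8, -291.4, 77.0]
ee_rot: [[0.125, 0.992, 0.0], [0.992, -0.125, -0.002], [-0.002, 0.0, -1.0]]
contact_force: [-1.9, -5.5, 1.7]
grip_width: 11.7
grip_force: 33.7
```

Request:
jog_arm --plan '[0, 0, 0, 0, -0.4, 0, -1, 0, 0, 0, 0, 0, 0, -1]'

```text
time_s: 38.75
eef_pos: [425.7, -291.1, 77.0]
ee_rot: [[0.125, 0.992, 0.001], [0.992, -0.125, -0.002], [-0.002, 0.002, -1.0]]
contact_force: [0.3, -6.3, -0.4]
grip_width: 11.8
grip_force: 33.3
```

Request:
jog_arm --plan '[0, 0, 0, 0, -0.4, 0, -1, 0, 0, 0, 0, 0, 0, -1, 0, 0, 0, 0, 0, 0, -1]'

```text
time_s: 39.05
eef_pos: [426.0, -291.2, 77.1]
ee_rot: [[0.124, 0.992, 0.008], [0.992, -0.123, -0.005], [-0.004, 0.008, -1.0]]
contact_force: [13.1, -8.4, -13.6]
grip_width: 11.7
grip_force: 32.7
```

Request:
jog_arm --plan '[0, 0, 0, 0, 0, 0, 1, 0, 0, 0, 0, 0, 0, 1, 0, 0, 0, 0, 0, 0, 1, 0, 0, 0, 0, 0, -4, 1, 0, 0, 0, 0, 0, -4, 1]'

```text
time_s: 39.55
eef_pos: [419.5, -288.1, 156.7]
ee_rot: [[0.125, 0.992, -0.003], [0.992, -0.125, 0.002], [0.001, -0.004, -1.0]]
contact_force: [0.4, -0.6, -0.2]
grip_width: 82.8
grip_force: 0.0
```

Request:
jog_arm --plan '[0, 0, 0, 1, 4, -3, 1, 0, 0, 0, 1.5, 4, -3, 1, 0, 0, 0, 2, 4, 0, 1, 0, 0, 0, 1.5, 3, 0, 1, 0, 0, 0, 0, 0, 0, 1]'

```text
time_s: 40.05
eef_pos: [578.9, -244.1, 214.4]
ee_rot: [[0.118, 0.993, 0.002], [0.993, -0.118, 0.002], [0.003, 0.002, -1.0]]
contact_force: [0.4, 0.0, -0.1]
grip_width: 85.4
grip_force: 0.0
```

Request:
jog_arm --plan '[0, 0, -0.125, 0, 0, 0, 1, 0, 0, 0, 0, 0, 0, 1, 0, 0, 0, 0, 0, 0, 1]'

```text
time_s: 40.35
eef_pos: [573.6, -249.1, 214.7]
ee_rot: [[0.004, 1.0, -0.001], [1.0, -0.004, 0.0], [0.0, -0.001, -1.0]]
contact_force: [-0.3, 0.7, -0.8]
grip_width: 85.5
grip_force: 0.0
```

Run:
```python
from h import *
im,K,T=cam('wrist');np.savez('w12.npz',K=K,T=T);cv2.imwrite('pics/w12.png',im);print(get_obs()['eef_pos'],get_obs()['ee_rot'][:,1])
for q,z in [('guard',106),('knob',96),('knob_pointer',60),('index_tab',62)]:
  for r in vision.trace(q,'wrist')[:2]: print(q,round(r['p'],2),np.round(r['centre']),back(r['centre'],K,T,z).round(),r['region'].sum())
# rectify z=62 plane around knob: 1mm/px
def rect(z,cx=575,cy=-306,h=54,s=2):
    n=2*h*s;src=np.float32([proj((cx+a*h,cy+b*h,z),K,T) for a,b in((-1,1),(1,1),(1,-1),(-1,-1))])
    return cv2.warpPerspective(im,cv2.getPerspectiveTransform(src,np.float32([[0,0],[n,0],[n,n],[0,n]])),(n,n))
g=cv2.cvtColor(rect(62),6)[::5,::5]
print('z62: col0 x=521 row0 y=-252 step 2.5mm')
print('\n'.join('%5.0f:'%(-252-2.5*i)+' '.join('%3d'%v for v in r) for i,r in enumerate(g)))
```

```text
[ 573.7474745  -249.05821608  214.80505944] [ 9.99993502e-01 -3.55542919e-03 -5.96339764e-04]
guard 0.62 [172. 220.] [ 458. -279.  106.] 10244
guard 0.23 [273. 204.] [ 562. -263.  106.] 2096
knob 0.55 [286. 227.] [ 575. -291.   96.] 2319
knob_pointer 0.8 [284. 227.] [ 573. -305.   60.] 2341
index_tab 0.9 [274. 200.] [ 561. -270.   62.] 2146
z62: col0 x=521 row0 y=-252 step 2.5mm
 -252: 99 100 102 103  99 104 102 103 102 104 101 103 103 102 101 102 102 100  98 100 101 101 102 102 101 100 101 102 100 101 101 102 103 101 102 102 103 113 131 154 163 172 151 119
 -254:100 102 101 102  98 103 102 101 101 100 104 103 101 102 101 102 101 100 104 107 102 102 101  99  99 102 100 100 104 103 104 105 102 103 102 100 103 103 105 109 113 142 135 119
 -257:101 100 102 102 102  99 102 104 101  99 101 102 103 105 106 113 124 135 145 154 149 135  87  85  96 110 102 101 100 103 101 103 102 102 103 102 103 104 104 103 105 109 102 119
 -260:102 101 102 101 104 102 103 102 101  99 103 103 112 127 152 160 165 170 169 173 171 149  83  72 116 157 145 127 107 102 104 104 105 103 105 102 105 107 106 104 106 10
[... 6589 characters left out ...]
57 148 145 144 135 141 142 142 142 142 144 144 144 150 149 148 149 148 147 147 150 147 148 149 148 147 148 147 147 151 150 147 148 130 178 200 198 200 202
 -354:233 233 231 229 227 223 221 212 204 189 186 177 167 158 145 134 131 137 144 144 144 144 144 145 146 148 146 146 148 147 147 147 147 148 149 149 149 143 133 189 199 200 204 201
 -357:226 229 231 232 232 233 234 233 233 232 231 231 227 223 217 213 208 200 192 181 173 166 156 155 149 145 140 140 142 139 139 142 145 146 146 148 146 138 139 191 201 200 204 202
 -360:210 212 216 217 216 218 220 223 226 226 229 230 231 232 232 233 234 232 232 230 229 227 222 218 209 203 199 192 182 165 161 159 156 149 140 134 130 127 145 195 200 200 203 202
```

The rectified view is now clear: bezel centre ≈ (571,−304), index tab ≈ (577,−263) at direction ≈ 82°, and the pointer line at direction ≈ 155°. The knob must turn about 73° clockwise.

Request:
jog_arm --plan '[0, 0, 0, -2.8, -0.15, 0, 1, 0, 0, 0, -2.75, -0.15, 0, 1, 0, 0, -0.142, 0, 0, 1, 1, 0, 0, -0.142, 0, 0, 1, 1, 0, 0, -0.142, 0, 0, 1, 1]'

```text
time_s: 41.1
eef_pos: [571.4, -304.5, 184.5]
ee_rot: [[-0.418, 0.909, 0.0], [0.909, 0.418, -0.0], [-0.0, 0.0, -1.0]]
contact_force: [0.7, -0.6, 0.2]
grip_width: 85.4
grip_force: 0.0
```

Request:
jog_arm --plan '[0, 0, -0.142, 0, 0, 1, 1, 0, 0, -0.142, 0, 0, 1, 1, 0, 0, -0.142, 0, 0, 1, 1, 0, 0, -0.142, 0, 0, 1, 1, 0, 0, -0.142, 0, 0, 1, 1]'

```text
time_s: 41.6
eef_pos: [571.4, -304.3, 134.5]
ee_rot: [[-0.909, 0.417, 0.0], [0.417, 0.909, -0.0], [-0.0, -0.0, -1.0]]
contact_force: [0.0, -0.2, -0.3]
grip_width: 85.2
grip_force: 0.0
```

Request:
jog_arm --plan '[0, 0, 0, 0, 0, 3, 1, 0, 0, 0, 0, 0, 2, 1, 0, 0, 0, 0, 0, 0, 1, 0, 0, 0, 0, 0, 0, 1]'

```text
time_s: 42.0
eef_pos: [571.6, -304.4, 85.2]
ee_rot: [[-0.907, 0.422, -0.0], [0.422, 0.907, -0.0], [0.0, -0.0, -1.0]]
contact_force: [0.9, 0.0, 0.7]
grip_width: 85.4
grip_force: 0.0
```

Request:
jog_arm --plan '[0, 0, 0, 0, 0, 2, 1, 0, 0, 0, 0, 0, 2, 1, 0, 0, 0, 0, 0, 1.4, 1, 0, 0, 0, 0, 0, 0, 1, 0, 0, 0, 0, 0, 0, 1]' --force 20

```text
time_s: 42.5
eef_pos: [572.2, -304.6, 31.8]
ee_rot: [[-0.907, 0.421, 0.001], [0.421, 0.907, -0.001], [-0.001, -0.0, -1.0]]
contact_force: [-0.0, -0.6, 0.8]
grip_width: 85.5
grip_force: 0.0
```

Request:
jog_arm --plan '[0, 0, 0, 0, 0, 0, -1, 0, 0, 0, 0, 0, 0, -1, 0, 0, 0, 0, 0, 0, -1, 0, 0, 0, 0, 0, 0, -1, 0, 0, 0, 0, 0, 0, -1]'

```text
time_s: 43.0
eef_pos: [571.6, -304.3, 31.1]
ee_rot: [[-0.907, 0.421, 0.0], [0.421, 0.907, -0.0], [-0.0, -0.0, -1.0]]
contact_force: [-0.5, -0.5, 5.1]
grip_width: 13.6
grip_force: 24.9
```

Request:
jog_arm --plan '[0, 0, 0, 0, 0, 0, -1, 0, 0, 0, 0, 0, 0, -1]'

```text
time_s: 43.2
eef_pos: [571.6, -304.3, 31.1]
ee_rot: [[-0.907, 0.421, 0.0], [0.421, 0.907, -0.0], [-0.0, -0.0, -1.0]]
contact_force: [-0.6, 0.7, 2.5]
grip_width: 13.9
grip_force: 24.2
```

Request:
jog_arm --plan '[0, 0, 0.128, 0, 0, 0, -1, 0, 0, 0.128, 0, 0, 0, -1, 0, 0, 0.128, 0, 0, 0, -1, 0, 0, 0.128, 0, 0, 0, -1, 0, 0, 0.128, 0, 0, 0, -1]'

```text
time_s: 43.7
eef_pos: [571.4, -304.5, 31.1]
ee_rot: [[-0.471, 0.882, -0.0], [0.882, 0.471, -0.0], [-0.0, -0.0, -1.0]]
contact_force: [-1.7, 0.4, 1.9]
grip_width: 13.7
grip_force: 24.3
```

Request:
jog_arm --plan '[0, 0, 0.128, 0, 0, 0, -1, 0, 0, 0.128, 0, 0, 0, -1, 0, 0, 0.128, 0, 0, 0, -1, 0, 0, 0.128, 0, 0, 0, -1, 0, 0, 0.128, 0, 0, 0, -1]'

```text
time_s: 44.2
eef_pos: [571.1, -304.6, 31.1]
ee_rot: [[0.149, 0.989, -0.001], [0.989, -0.149, -0.0], [-0.0, -0.001, -1.0]]
contact_force: [-1.9, 0.6, 2.5]
grip_width: 13.8
grip_force: 24.4
```

Request:
jog_arm --plan '[0, 0, 0, 0, 0, 0, -1, 0, 0, 0, 0, 0, 0, -1, 0, 0, 0, 0, 0, 0, -1]'

```text
time_s: 44.5
eef_pos: [571.1, -304.6, 31.1]
ee_rot: [[0.141, 0.99, -0.001], [0.99, -0.141, -0.0], [-0.0, -0.001, -1.0]]
contact_force: [-3.6, 0.9, 5.5]
grip_width: 14.0
grip_force: 24.7
```

Run:
```python
from h import *
im,K,T=cam('wrist');o=get_obs();print(o['eef_pos'],np.degrees(np.arctan2(o['ee_rot'][1,1],o['ee_rot'][0,1])))
print('tab expect',proj((577,-262.5,62),K,T))
c=proj((577,-262.5,62),K,T).astype(int);g=cv2.cvtColor(im,6)[c[1]-36:c[1]+45:3,c[0]-51:c[0]+54:3]
print(c[0]-51,c[1]-36);print('\n'.join('%3d:'%(c[1]-36+3*i)+' '.join('%3d'%v for v in r) for i,r in enumerate(g)))
```

```text
[ 571.06973872 -304.59170157   31.11215588] -8.088310042344158
tab expect [284.13388221 172.88606466]
233 136
136:194 193 195 193 195 197 198 196 197 197 199 200 199 198 201 200 199 203 197 198 199 202 247 251 251 252 252 251 251 251 251 251 251 251 252
139:194 198 196 196 199 198 195 197 197 197 200 202 203 198 201 202 202 200 201 202 203 203 245 251 251 251 251 251 251 252 251 252 251 251 251
142:190 183 185 182 177 178 177 174 177 177 171 176 166 166 169 159 162 154 149 148 147 144 166 197 186 204 198 199 203 195 193 193 192 177 180
145:119 119 122 122 121 124 118 123 121 118 118 125 121 122 120 125 124 122 126 123 125 124 123 179 185 187 189 188 186 189 186 188 188 188 186
148:119 119 119 124 117 118 121 120 121 123 119 123 123 125 122 119 125 122 123 129 127 123 122 128 141 190 188 189 188 186 186 188 187 186 184
151:118 120 116 121 122 119 122 121 121 119 122 121 123 122 125 122 122 124 122 123 123 124 123 124 144 190 186 187 188 187 190 187 189 188 186
154:123 122 121 122 119 120 123 121 120 122 124 122 127 124 120 123 123 123 121 121 125 122 123 126 128 140 131 157 183 186 18
[... 2197 characters left out ...]
 201 184 124  70  68  69  69  72  69  67  69  78 123 126 118  66  68  71  75  77  74  75  74  84 140 201 204 203 203 203 202
205:197 200 200 202 177  85  71  67  75  72  75  71  66  68  68  85 122 124 117  73  73  72  73  74  78  72  74  70  66 121 198 204 204 205 204
208:199 201 202 177  84  71  73  72  70  70  73  72  67  68  67 100 142 145 136  75  72  72  72  74  71  67  67  71  64  65 118 201 203 206 206
211:199 199 175  83  70  73  72  74  75  72  73  72  68  72  75 104 145 145 140  74  66  66  71  75  70  68  65  61  61  63  52 119 203 207 206
214:200 175  85  74  71  73  77  76  75  79  76  74  74  77  72  98 133 133 129  70  67  65  65  72  67  65  60  61  56  54  50  41 117 203 206
```

The pointer stripe (column ≈ 284) lines up with the tab (column ≈ 285), about 0.6 mm apart. Release partly, lift, check, and return to the fin.

Request:
jog_arm --plan '[0, 0, 0, 0, 0, 0, -0.4, 0, 0, 0, 0, 0, 0, -0.4, 0, 0, 0, 0, 0, 0, -0.4, 0, 0, 0, 0, 0, -1.5, -0.4, 0, 0, 0, 0, 0, -3.5, -0.4]'

```text
time_s: 45.05
eef_pos: [569.5, -302.9, 79.4]
ee_rot: [[0.143, 0.99, -0.005], [0.99, -0.143, 0.002], [0.002, -0.005, -1.0]]
contact_force: [0.4, -0.7, -0.1]
grip_width: 26.1
grip_force: 0.0
```

Request:
jog_arm --plan '[0, 0, 0, 0, 0, -4, -0.4, 0, 0, 0, 0, 0, -4, 1, 0, 0, 0, 0, 0, 0, 1, 0, 0, 0, 0, 0, 0, 1]'

```text
time_s: 45.45
eef_pos: [572.4, -304.5, 162.8]
ee_rot: [[0.143, 0.99, 0.003], [0.99, -0.143, -0.001], [-0.001, 0.003, -1.0]]
contact_force: [-0.4, 0.2, 0.2]
grip_width: 68.1
grip_force: 0.0
```

Run:
```python
from h import *
im,K,T=cam('wrist');o=get_obs();print(o['eef_pos'],np.degrees(np.arctan2(o['ee_rot'][1,1],o['ee_rot'][0,1])))
c=proj((576,-270,70),K,T).astype(int);g=cv2.cvtColor(im,6)[c[1]-30:c[1]+70:3,c[0]-36:c[0]+39:2]
print(c);print('\n'.join('%3d:'%(c[1]-30+3*i)+' '.join('%3d'%v for v in r) for i,r in enumerate(g)))
```

```text
[ 571.38946174 -303.95518205  161.21011137] -8.227571009224278
[282 157]
127:159 160 159 164 161 165 165 178 217 235 239 240 242 242 242 243 245 245 246 246 244 246 244 245 244 244 244 245 244 244 245 245 245 245 243 245 245 244
130:175 178 175 181 177 179 178 180 177 193 234 244 245 245 245 245 243 243 243 244 244 243 243 243 242 243 242 242 242 240 240 236 237 234 232 233 235 236
133:144 143 139 141 134 137 133 135 131 129 138 174 167 165 173 186 182 182 187 183 181 175 173 169 167 174 174 175 172 172 171 170 168 169 170 168 173 171
136:105 109 109 106 110 109 110 107 106 107 110 110 109 112 135 157 158 169 173 168 166 169 171 166 171 171 171 172 171 174 173 174 171 169 167 169 170 169
139:107 110 107 110 108 108 111 111 110 112 109 107 108 108 110 112 114 128 153 169 171 170 166 170 173 171 171 173 170 174 171 170 170 170 170 170 169 171
142:107 106 108 111 109 110 111 106 109 108 112 108 106 111 109 114 111 108 107 126 128 136 167 172 173 170 171 170 172 172 172 173 170 175 168 169 173 170
145:112 107 111 108 107 106 112 112 106 112 115 130 150 163 167 176 164  98  80  82 122 171
[... 3576 characters left out ...]
  78  76  77  79  76  71  70  69  72  71  99 156 184 188 185 183 183 185 176
217:199 186 184 181 182 180 182 170 126  90  84  84  78  84  84  80  83  84  79  77  76  74  73  74  74  71  74  80 136 180 187 186 183 183 187 186 176 134
220:180 213 215 211 192 182 179 183 179 176 149 118  97  84  82  82  79  76  78  80  75  70  69  76  83 122 158 178 187 185 186 185 184 184 188 167 124 102
223:161 170 214 235 234 222 216 203 188 185 181 183 177 160 114  81  83  74  77  72  69  70 122 163 180 187 185 186 186 185 185 187 185 177 144 108 103 100
226:165 161 162 175 216 234 237 237 232 222 226 195 188 185 139  78  74  68  71  66  62  62 150 187 187 188 187 187 185 187 186 176 152 117 106 100 105 105
```

Still aligned after release (stripe and tab both at column ≈ 282). Go to the fin.

Request:
jog_arm --plan '[0, 0, 0, -0.2, -3.5, 0, 1, 0, 0, 0, -0.2, -3.5, 0, 1, 0, 0, 0, -0.2, -4, 0, 1, 0, 0, 0, -0.2, -3.6, 0, 1, 0, 0, 0, 0, 0, 0, 1]' --force 30

```text
time_s: 46.0
eef_pos: [419.3, -290.5, 159.3]
ee_rot: [[0.147, 0.989, -0.006], [0.989, -0.147, 0.003], [0.002, -0.007, -1.0]]
contact_force: [1.1, 0.0, 0.2]
grip_width: 85.6
grip_force: 0.0
```

Request:
jog_arm --plan '[0, 0, 0, 0, 0, 0, 1, 0, 0, 0, 0, 0, 3, 1, 0, 0, 0, 0, 0, 3, 1, 0, 0, 0, 0, 0, 2.4, 1, 0, 0, 0, 0, 0, 0, 1]'

```text
time_s: 46.5
eef_pos: [424.6, -289.4, 73.6]
ee_rot: [[0.142, 0.99, -0.006], [0.99, -0.142, 0.003], [0.002, -0.006, -1.0]]
contact_force: [-0.6, -0.2, 0.3]
grip_width: 85.5
grip_force: 0.0
```

Request:
jog_arm --plan '[0, 0, 0, 0, 0, 0, 1, 0, 0, 0, 0, 0, 0, -1, 0, 0, 0, 0, 0, 0, -1, 0, 0, 0, 0, 0, 0, -1, 0, 0, 0, 0, 0, 0, -1]'

```text
time_s: 47.0
eef_pos: [426.3, -291.4, 77.5]
ee_rot: [[0.143, 0.99, 0.001], [0.99, -0.143, -0.0], [-0.0, 0.001, -1.0]]
contact_force: [0.4, 0.1, 0.1]
grip_width: 28.3
grip_force: 0.0
```

Request:
jog_arm --plan '[0, 0, 0, 0, 0, 0, -1, 0, 0, 0, 0, 0, 0, -1, 0, 0, 0, 0, 0, 0, -1]'

```text
time_s: 47.3
eef_pos: [426.1, -291.3, 77.3]
ee_rot: [[0.142, 0.99, 0.0], [0.99, -0.142, -0.0], [-0.0, 0.0, -1.0]]
contact_force: [-1.4, 0.8, 6.0]
grip_width: 12.0
grip_force: 30.9
```

Request:
jog_arm --plan '[0, 0, 0, 0.05, 2, 0, -1, 0, 0, 0, 0.07, 2.5, 0, -1, 0, 0, 0, 0.07, 2.5, 0, -1, 0, 0, 0, 0.06, 2, 0, -1, 0, 0, 0, 0.04, 1.2, 0, -1]'

```text
time_s: 47.8
eef_pos: [528.9, -302.9, 77.3]
ee_rot: [[0.142, 0.99, 0.001], [0.99, -0.142, -0.0], [-0.0, 0.001, -1.0]]
contact_force: [-2.2, 1.8, 7.1]
grip_width: 11.5
grip_force: 30.8
```

Request:
jog_arm --plan '[0, 0, 0, 0.01, 0.6, 0, -1, 0, 0, 0, 0, 0, 0, -1, 0, 0, 0, 0, 0, 0, -1]'

```text
time_s: 48.1
eef_pos: [534.3, -303.5, 77.3]
ee_rot: [[0.142, 0.99, 0.002], [0.99, -0.142, -0.0], [0.0, 0.002, -1.0]]
contact_force: [1.4, 0.5, 5.2]
grip_width: 12.0
grip_force: 31.0
```

Request:
jog_arm --plan '[0, 0, 0, 0, 0.3, 0, -1, 0, 0, 0, 0, 0, 0, -1, 0, 0, 0, 0, 0, 0, -1]'

```text
time_s: 48.4
eef_pos: [534.8, -303.5, 77.3]
ee_rot: [[0.143, 0.99, -0.002], [0.99, -0.143, 0.001], [0.001, -0.002, -1.0]]
contact_force: [-3.6, 3.0, 10.2]
grip_width: 11.7
grip_force: 32.5
```

Travel 109.5 mm, at the stop. Release, lift clear, final check.

Request:
jog_arm --plan '[0, 0, 0, 0, 0.1, 0, -1, 0, 0, 0, 0, 0, 0, -1, 0, 0, 0, 0, 0, 0, 1, 0, 0, 0, 0, 0, 0, 1, 0, 0, 0, 0, 0, 0, 1]'

```text
time_s: 48.9
eef_pos: [536.8, -304.4, 76.5]
ee_rot: [[0.144, 0.99, -0.0], [0.99, -0.144, 0.0], [-0.0, -0.0, -1.0]]
contact_force: [0.7, 0.6, -0.0]
grip_width: 54.9
grip_force: 0.0
```

Request:
jog_arm --plan '[0, 0, 0, 0, 0, 0, 1, 0, 0, 0, 0, 0, -4, 1, 0, 0, 0, 0, 0, -5, 1, 0, 0, 0, 0, 0, -5, 1, 0, 0, 0, 3.5, 3, 0, 1]'

```text
time_s: 49.4
eef_pos: [571.3, -283.5, 225.4]
ee_rot: [[0.155, 0.988, 0.009], [0.988, -0.155, -0.009], [-0.008, 0.011, -1.0]]
contact_force: [0.7, -0.8, 1.0]
grip_width: 85.3
grip_force: 0.0
```

Request:
jog_arm --plan '[0, 0, 0, 2, 1, 0, 1, 0, 0, 0, 0, 0, 0, 1, 0, 0, 0, 0, 0, 0, 1, 0, 0, 0, 0, 0, 0, 1]'

```text
time_s: 49.8
eef_pos: [583.5, -257.1, 216.7]
ee_rot: [[0.145, 0.989, -0.001], [0.989, -0.145, -0.001], [-0.001, -0.001, -1.0]]
contact_force: [-0.1, -0.5, -0.7]
grip_width: 85.4
grip_force: 0.0
```

Run:
```python
from h import *
im,K,T=cam('wrist');o=get_obs();print(o['time_s'],o['eef_pos'],o['contact_force'])
s=1/T.item(2,3)
def rect(z,cx=571,cy=-304,h=54,s=2):
    n=2*h*s;src=np.float32([proj((cx+a*h,cy+b*h,z),K,T) for a,b in((-1,1),(1,1),(1,-1),(-1,-1))])
    return cv2.warpPerspective(im,cv2.getPerspectiveTransform(src,np.float32([[0,0],[n,0],[n,n],[0,n]])),(n,n))
g=cv2.cvtColor(rect(62),6)[:120:5,60:160:4];print('x0=541 step2, y0=-250 step-2.5')
print('\n'.join('%5.0f:'%(-250-2.5*i)+' '.join('%3d'%v for v in r) for i,r in enumerate(g)))
im,K,T=cam('scene')
for ang in (164.2,74.2,-15.8,-105.8):
    r=np.radians(ang);q=proj((516+75*np.cos(r),220+75*np.sin(r),50),K,T).astype(int);print(ang,im[q[1]-1:q[1]+2,q[0]-1:q[0]+2].mean().round())
for n,z in('beaker',0),('amber',0),('petri_stack',0),('timer',0),('tip_box',0): print(n,[(round(r['p'],2),back(r['centre'],K,T,z)[:2].round()) for r in vision.trace(n,'scene')[:1]])
```

```text
49.85 [ 583.47865592 -257.21574011  216.72915181] [ 0.20723111 -0.76739331 -0.03103089]
x0=541 step2, y0=-250 step-2.5
 -250: 87  83  83  87  84  85  85  84  86  84  86  83  85  86  85  85  86  84  84  82  85  84  84  86  81
 -252:109 108 104 100  96  94  93  93  88  87  86  87  84  85  86  82  83  83  85  85  85  83  82  81  85
 -255:134 136 135 135 132 132 129 124 121 117 112 112 105 101  97  99  92  91  87  89  85  84  83  83  84
 -258:139 139 140 139 141 144 146 144 145 143 138 140 138 136 135 134 131 127 129 126 119 114 108 108 105
 -260:142 145 147 159 169 179 182 180 177 174 172 171 163 157 140 134 134 142 144 144 143 140 139 138 137
 -262:153 167 177 186 189 188 188 189 188 188 190 189 189 173 138 124 126 157 181 181 176 175 169 168 151
 -265:181 187 189 185 188 188 188 188 188 189 190 192 188 168 131 123 124 168 190 191 192 191 191 189 184
 -268:188 186 188 187 187 189 187 187 190 188 188 190 186 162 128 125 134 176 191 189 192 191 193 192 190
 -270:186 186 187 185 189 188 189 189 189 190 184 185 186 174 162 157 164 184 189 191 191 190 190 190 193
 -272:186 186 188 187 186 1
[... 1103 characters left out ...]
103 108 108 107 106 107 105 105 106
 -300:107 106 107 111 105 109 108 108 104 106 122 168 178 146 111 104 105 107 108 108 106 108 104 105 105
 -302:107 108 108 107 107 107 107 106 102 106 129 175 175 135 107 102 106 106 107 106 107 105 104 104 103
 -305:110 107 108 109 107 107 107 106 105 106 138 181 172 128 104 103 104 106 106 104 102 104 103 103 100
 -308:107 106 108 106 108 106 109 106 103 107 148 182 165 122 102  99 105 105 103 103 104 105 102 103  99
164.2 126.0
74.2 120.0
-15.8 121.0
-105.8 108.0
beaker [(0.61, array([ 712., -229.]))]
amber [(0.83, array([772., -83.]))]
petri_stack [(0.78, array([335., -74.]))]
timer [(0.81, array([ 692., -369.]))]
tip_box [(0.68, array([646., 410.]))]
```

```bash
python3 -c "
from cell import ctrl; print(ctrl.hand_in())"
```

```text
the job is handed in; nothing more can be done
None
```

I loaded all three white bottles into their own baskets, lined the pointer up with the tab to within about 1 mm, and slid the guard home to its stop. I handed the job in, but the interface gave no verdict.

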